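Put the marking stick away and hold the bayonet cap locked

TASK

Take the orange marking stick out of the wooden stand and drop it end-down into the blue canister, then fit the red bayonet cap into the canister's mouth: push it fully in against the spring and only then twist it a quarter turn clockwise (seen from above). The cap springs back if let go, so finish while still gripping it, pushed in and turned, and do not let go. Leave the other sticks and everything else on the bench where they are.

Things in the scene. Friction and masses are not known exactly. Their poses are not given: they have to be found in the camera images.
- stick_orange: The orange marking stick, a rigid round rod 12 mm in diameter and 85 mm long, 30 g (20 to 45 g). Origin at the centre of its lower end, z along the stick upwards. It stands upright in one of the stand's three holes (any of them), its lower end 5 mm above the bench, 55 mm of it showing above the stand.
- stick_blue: A blue stick of the same size in another hole of the stand; leave it there. Same origin and axes.
- stick_green: A green stick of the same size in another hole of the stand; leave it there. Same origin and axes.
- rack: Fixed plywood block, the stick stand: 50 (x) by 170 (y) by 35 mm (z), origin at the centre of its underside. Three holes 14 mm wide and 30 mm deep in its top at y = -55, 0 and +55 mm on its middle line.
- canister: Blue round canister, 78 mm in diameter, 122 mm high, upright, bolted to the bench by a 110 mm square, 6 mm thick plate: it does not move. Origin at the centre of its underside, on the bench; z up its axis. The two lug slots of its mouth lie along its x axis, marked by yellow blocks on the rim and yellow stripes below.
- can_floor (a point): Centre of the floor of the canister's steel bore, 8 mm above the bench. The bore is 20 mm wide and goes from 8 up to 92 mm above the bench; a stick dropped in stands on this floor. Let go only when the stick's foot is inside the bore; holding the stick near its top with the fingers just above the rim does that.
- can_mouth (a point): On the canister's axis at its rim, 122 mm above the bench. The mouth: an aluminium collar (114 to 122 mm up) with a round opening 42 mm wide and two slots 20 mm wide, opposite each other along the canister's x, reaching 30 mm from the axis. Under the collar lies an orange spring ring, its top 114 mm up when free, with a 32 mm hole through which a stick passes.
- cap: Red bayonet cap, loose, standing on its foot on the bench, 57 mm high, 200 g (140 to 280 g). Origin at the centre of its underside, z up, x along grip bar and lugs. Disc 66 mm wide (26 to 31 mm above origin), stem 36 mm wide (6 to 26 mm). To fit: hold upright over the canister, bar along the canister's x (either way round), and lower. It meets the spring when its origin is 108 mm above the canister's.
- cap_bar (a point): Centre of the cap's grip bar, 44 mm above the cap's origin: a red upright bar 52 mm long (cap x), 16 mm thick (cap y), 26 mm high (31 to 57 mm above the origin), white line along its top. Grip it across its thickness, from above; the disc's top is at 31 mm.
- cap_lugs (a point): Centre between the cap's two steel lugs, 9 mm above its origin. Lugs along the cap's x (under the bar's ends), 14 mm wide, 6 mm thick, reaching 27 mm from the axis; they go through the collar's slots. Below them (0 to 6 mm above the origin) a 28 mm pilot with two fins 5 mm thick along x, reaching 24 mm, keys into notches of the spring ring.
- can_press (a joint): How far the spring ring is pushed down, m: 0 free, 0.010 hard stop; takes 4 N at first, 8 N at the end. The lugs jam against the collar until it is more than 0.006 in: push to 0.008 or 0.009 first, then turn (forcing the turn earlier is wrong). Once turned, the collar keeps the cap from rising.
- can_turn (a joint): How far the cap has turned the spring ring, clockwise seen from above (only that way), rad: 0 free, 1.5 at the stop; it lags the cap by about 0.1 rad of play, so a quarter turn of the cap ends just short of the stop. Return spring: 0.02 N m at first, 0.11 at the end; it turns the cap about half-way back when let go. More than 1.2 is wanted.
- coupon: Bystander: small steel T-shaped weld sample, 60 by 50 by 36 mm, lying near the robot. Origin under its centre.
- hammer: Bystander: hammer lying at the right of the bench. Origin under its middle.
- wirebrush: Bystander: brush lying at the left of the bench. Origin under its middle.
- tin: Bystander: yellow tin, 66 mm in diameter, 130 mm high, far right. Origin at its underside.
- clamp: Bystander: blue forked torch rest on a steel foot, 120 mm high, far left. Origin at its underside.
- magnet: Bystander: yellow angle magnet, 90 mm long and high, far middle. Origin at its underside.

How it is judged:
By the outcome, as a careful person would: the job done as asked, in the order asked, and still so for the second after the job is handed in, while the arm keeps its last pose, push and grip.
It also fails if it takes over 58 s, if anything falls off the work surface, if the arm or the gripper's body presses on something with over 40 N, if the wrist force passes 120 N, or if a joint passes its speed limit or range.

ROBOT

A 6-joint arm with a two-finger parallel gripper is mounted at the origin on the work surface. World frame = base frame: x ahead of the robot, y to its left, z up, the work surface at z = 0. Lengths are in m, angles in degrees, forces in N, time in s.
With the tool pointing down it reaches from about 0.3 to 0.95 m from the base axis. Payload 3.1 kg.
Tool frame: the origin (TCP) lies between the finger pads; the fingertips stand 22 mm ahead of it and the grasp point (between the pads) lies 3 mm ahead of it; z points along the fingers, y is the direction in which the jaws open and shut (so a half turn about z gives the same grasp; the last joint's range is limited). The gripper opens to 85 mm and grips with 20 to 120 N. Pads are 22 mm wide; open, the fingers measure 114 mm over their backs; the gripper's body (76 mm by 85 mm) begins 54 mm behind the grasp point. The pads swing forward as they close: fully open they stand 13 mm farther back than shut.
Start: joints at [-67.019, 17.653, 93.61, -0, 68.738, -3.994], TCP at [0.283, -0.557, 0.222] pointing down, gripper open.
Joint ranges: [-175.34, 175.34], [-45.06, 112.39], [2.9, 150.54], [-68.45, 248.45], [3.09, 151.38], [-168.51, 168.51]. Speed limits (degrees/s): [159.86, 159.86, 180, 180, 180, 180].

INTERFACE

Orientations are given as a 3x3 rotation matrix whose columns are the frame's x, y, z axes.
In Python, from station import env gives the robot as it stands.
- The arm moves only by the tool servo_tool, never from a script. Its argument "rows" is a list of rows, each an object of numbers: "tx", "ty", "tz": the shift along the world's x, y, z in m; "roll": the turn about the world's z in degrees; "gripper": the gripper's target within -1 to 1 (fully open at 1, half-way at 0, shut at -1). In form: [{"tx": .., "ty": .., "tz": .., "roll": .., "gripper": ..}, ...]. A call has exactly 8 rows; each row is the pose to reach, as a shift and turn from the pose commanded when the call began; what a row does not reach only later rows make up. A row lasts 1/12 s, in which the tool goes at most 41.7 mm and 7.16 degrees, less where a joint would pass 70% of its speed; a pose out of reach is approached as far as the arm can. A call with a gripper value outside its range is refused whole. The fingers move at their own pace and stop on an object; "squeeze" is the grip in N (left out, the last holds). Time passes only in rows, so rows that repeat a pose let the fingers close, or fill a call up. It gives the time, the measured TCP pose, the force and the opening at its end, in the units of the state.
- env.read_state(): the state, without advancing time (a new reading comes with each control period).
- env.snapshot(name): name is "scene" or "top" or "wrist"; returns a dict with "pixels" (400x640x3 uint8, red, green, blue), "camera_matrix" (3x3 intrinsics, pixels), "extrinsics" (4x4, takes a point from world to camera coordinates). Camera axes: x right, y down, z forward; pixel columns grow to the right and rows downward; lengths in m; the calibration is good to about 2 mm. A picture is of the moment at which its call begins. There is no depth.
- env.job_done(): hands the job in, once; it reports no verdict.
The state is a dict: "time": time; "qpos": joint angles; "qvel": joint speeds; "joint_torque": joint torques, N m; "position": TCP position; "orientation": TCP orientation; "contact_force": force on the tool from outside, world axes, zero at the start; "moment": the same for the moment, N m; "grip_width": opening from 0.0 (shut) to 1.0 (fully open).
Only numpy, scipy, OpenCV 4.12 (cv2) and the standard library are available. Lean on these libraries where they do the work, as an engineer would, in place of code of your own. Each camera call takes 0.05 s, during which the arm holds its last target.

## Working session

There is one attempt and no reset: what is moved stays moved. The work goes in short steps, Python scripts to look and compute and a tool call to move; the robot and the scene stay as the last step left them, time stands still between calls to the robot, and variables do not carry over. Pictures are saved under pics/ and viewed, and the job is handed in when it is done.

Besides the shell and the picture viewer there is one more tool, called after "Request:" as name(argument=value, ...) on one line, values as JSON. servo_tool: Moves the arm, as the interface text tells. Its arguments: {"type":"object","properties":{"rows":{"type":"array","items":{"type":"object","properties":{"tx":{"type":"number"},"ty":{"type":"number"},"tz":{"type":"number"},"roll":{"type":"number"},"gripper":{"type":"number"}}}},"squeeze":{"type":"number"}},"required":["rows"]}

```bash
mkdir -p pics; ls
python3 - <<'E'
from station import env
import cv2,numpy as np
s=env.read_state();print(s)
for n in ("scene","top","wrist"):
    d=env.snapshot(n);cv2.imwrite(f"pics/{n}0.png",d["pixels"][:,:,::-1])
    np.savez(f"{n}0.npz",**d);print(n,np.round(d["camera_matrix"],2).tolist(),np.round(d["extrinsics"],3).tolist())
E
```

```text
pics
{'time': 0.0, 'qpos': array([-6.70185255e+01,  1.77062672e+01,  9.36914463e+01, -4.22294191e-04,
        6.87387578e+01, -3.99604404e+00]), 'qvel': array([-0.08201141, -0.00667073,  0.04212062,  0.05140125, -0.00412587,
        0.0618982 ]), 'joint_torque': array([ 1.64573812e-04, -4.15258312e+01, -2.76663136e+01,  5.69539509e-05,
        1.02235941e-02,  7.98819656e-06]), 'position': array([ 0.28313341, -0.55621173,  0.22061196]), 'orientation': array([[ 8.91183449e-01,  4.53642132e-01, -9.36285897e-04],
       [ 4.53643071e-01, -8.91180772e-01,  2.19014308e-03],
       [ 1.59141188e-04, -2.37655887e-03, -9.99997163e-01]]), 'contact_force': array([0.4578107 , 0.57169144, 0.38359327]), 'moment': array([-0.00882694,  0.06173012, -0.00696847]), 'grip_width': 0.9993961856494513}
scene [[498.12, 0.0, 324.56], [0.0, 498.12, 189.62], [0.0, 0.0, 1.0]] [[0.618, 0.786, 0.025, -0.347], [0.454, -0.331, -0.827, -0.195], [-0.642, 0.522, -0.562, 1.925], [0.0, 0.0, 0.0, 1.0]]
top [[371.44, 0.0, 322.42], [0.0, 371.44, 196.38], [0.0, 0.0, 1.0]] [[-0.014, -1.0, -0.009, 0.014], [-0.997, 0.015, -0.081, 0.58], [0.081, 0.007, -0.997, 1.279], [0.0, 0.0, 0.0, 1.0]]
wrist [[307.54, 0.0, 317.91], [0.0, 307.54, 198.92], [0.0, 0.0, 1.0]] [[0.455, -0.891, -0.002, -0.624], [-0.842, -0.43, 0.326, -0.043], [-0.291, -0.146, -0.946, 0.381], [0.0, 0.0, 0.0, 1.0]]
```

View pics/scene0.png

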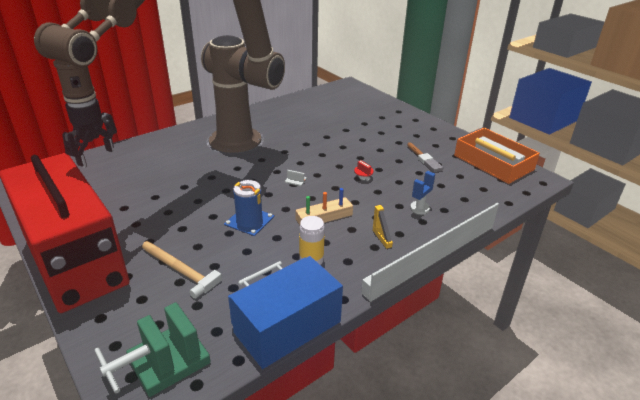

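View pics/top0.png

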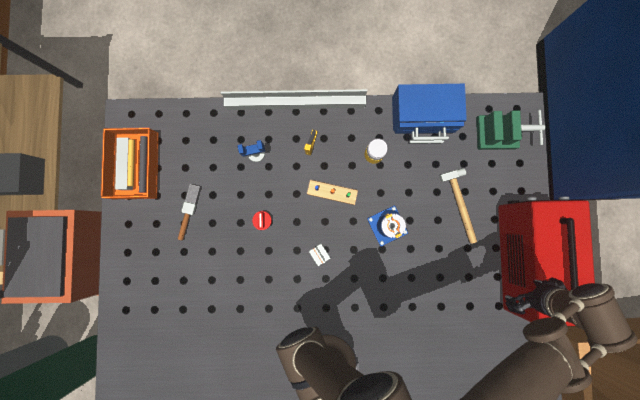

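View pics/wrist0.png

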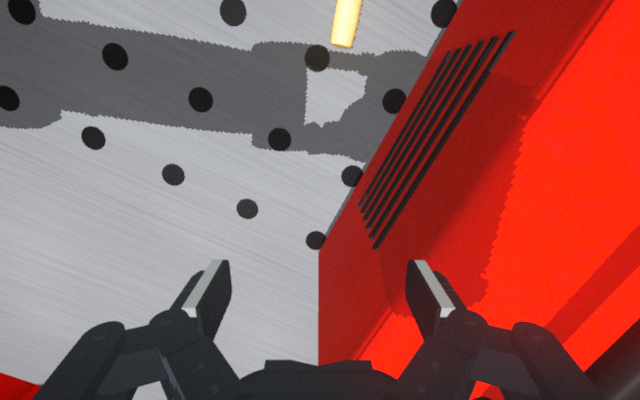

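The top view shows the stand at about (332,192) with orange in the middle hole, the red cap at (262,220) and the canister at (390,226). The start pose is over the red machine at the right. Next I'll enlarge these and measure them.

```bash
cat > h.py <<'E'
import numpy as np,cv2
from station import env
def snap(n,name):
    d=env.snapshot(n);cv2.imwrite(f"pics/{name}.png",d["pixels"][:,:,::-1]);np.savez(name+".npz",**d);return d
def ray(d,uv,z):
    K=d["camera_matrix"];E=d["extrinsics"];R=E[:3,:3];c=-R.T@E[:3,3]
    v=R.T@np.linalg.solve(K,np.array([uv[0],uv[1],1.0]));return c+v*(z-c[2])/v[2]
def proj(d,p):
    q=d["extrinsics"][:3,:3]@np.array(p)+d["extrinsics"][:3,3];q=d["camera_matrix"]@q;return q[:2]/q[2]
def mask(d,lo,hi,roi=None):
    h=cv2.cvtColor(d["pixels"],cv2.COLOR_RGB2HSV);m=cv2.inRange(h,np.array(lo),np.array(hi))
    if roi is not None:
        k=np.zeros_like(m);x0,y0,x1,y1=roi;k[y0:y1,x0:x1]=255;m&=k
    return m
def blobs(m,amin=5):
    n,l,s,c=cv2.connectedComponentsWithStats(m)
    return [(s[i,4],c[i].round(1).tolist(),s[i,:4].tolist()) for i in range(1,n) if s[i,4]>=amin]
def crop(d,roi,f,name):
    x0,y0,x1,y1=roi;cv2.imwrite(f"pics/{name}.png",cv2.resize(d["pixels"][y0:y1,x0:x1,::-1],None,fx=f,fy=f,interpolation=cv2.INTER_CUBIC))
E
python3 - <<'E'
from h import *
d=dict(np.load("top0.npz"))
crop(d,(240,170,420,250),4,"topc")
for nm,lo,hi,z in (("orange",(5,150,150),(18,255,255),.09),):
    print(nm,blobs(mask(d,lo,hi,(300,170,360,210)),2))
m=mask(d,(0,150,90),(6,255,255),(245,205,280,240));b=blobs(m);print(b,[ray(d,x[1],.031) for x in b])
m=mask(d,(15,80,100),(30,190,255),(300,170,365,215));b=blobs(m);print(b,[ray(d,x[1],.035) for x in b])
m=mask(d,(105,120,60),(125,255,255),(360,200,415,250));b=blobs(m);print(b,[ray(d,x[1],.006) for x in b])
E
```

```text
orange [(np.int32(11), [332.4, 190.5], [331, 189, 4, 4])]
[(np.int32(237), [261.9, 220.1], [253, 211, 19, 19])] [array([0.49957498, 0.21712852, 0.031     ])]
[(np.int32(680), [332.1, 192.0], [307, 180, 51, 25])] [array([ 0.59358542, -0.02811047,  0.035     ])]
[(np.int32(362), [380.6, 225.6], [368, 207, 31, 38]), (np.int32(7), [402.9, 234.6], [401, 234, 5, 3])] [array([ 0.47476304, -0.19772484,  0.006     ]), array([ 0.44210798, -0.2752218 ,  0.006     ])]
```

View pics/topc.png

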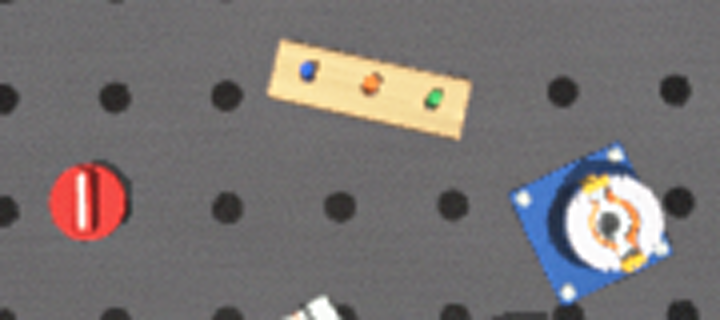

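Request:
servo_tool(rows=[{"tx":0.02,"ty":0.035,"tz":0.01,"roll":6,"gripper":1},{"tx":0.04,"ty":0.07,"tz":0.02,"roll":12,"gripper":1},{"tx":0.06,"ty":0.105,"tz":0.03,"roll":18,"gripper":1},{"tx":0.08,"ty":0.14,"tz":0.03,"roll":24,"gripper":1},{"tx":0.1,"ty":0.175,"tz":0.03,"roll":30,"gripper":1},{"tx":0.12,"ty":0.21,"tz":0.03,"roll":36,"gripper":1},{"tx":0.14,"ty":0.245,"tz":0.03,"roll":42,"gripper":1},{"tx":0.16,"ty":0.28,"tz":0.03,"roll":48.5,"gripper":1}])

```text
time: 0.82
position: [0.4438, -0.2751, 0.2517]
orientation: [[0.246, 0.969, -0.0], [0.969, -0.246, 0.0], [0.0, -0.0, -1.0]]
contact_force: [1.0, 0.5, 0.1]
grip_width: 0.999
```

Run:
```python
from h import *
d=snap("wrist","w1");s=env.read_state();print(s["time"],s["position"],s["qpos"])
E=d["extrinsics"];print(-E[:3,:3].T@E[:3,3],E[2,:3])
```

```text
0.8667 [ 0.44715402 -0.26838824  0.25165153] [-36.02614096   4.60331518 105.627092     0.45520211  69.8653338
 -22.41575272]
[ 0.46408879 -0.19364565  0.40360325] [-0.08003876 -0.31556196 -0.94552337]
```

View pics/w1.png

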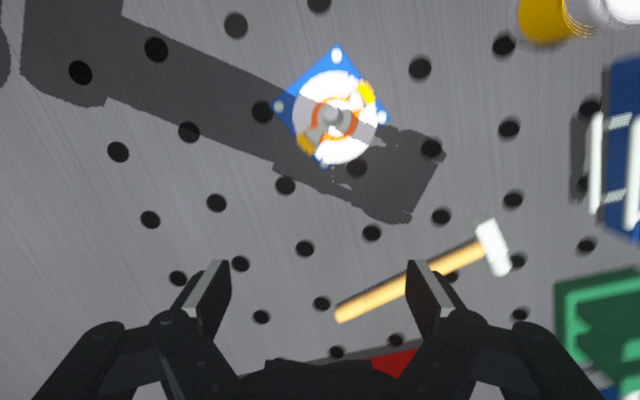

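The wrist view shows the canister from above at about (335,118), with yellow blocks at (366,95) and (305,143). Moving on to view the stand.

Request:
servo_tool(rows=[{"tx":0.023,"ty":0.031,"tz":0,"roll":0,"gripper":1},{"tx":0.046,"ty":0.062,"tz":0,"roll":0,"gripper":1},{"tx":0.069,"ty":0.093,"tz":0,"roll":0,"gripper":1},{"tx":0.092,"ty":0.124,"tz":0,"roll":0,"gripper":1},{"tx":0.115,"ty":0.155,"tz":0,"roll":0,"gripper":1},{"tx":0.135,"ty":0.185,"tz":0,"roll":0,"gripper":1},{"tx":0.135,"ty":0.185,"tz":0,"roll":0,"gripper":1},{"tx":0.135,"ty":0.185,"tz":0,"roll":0,"gripper":1}])

```text
time: 1.53
position: [0.5789, -0.0905, 0.2513]
orientation: [[0.248, 0.969, -0.001], [0.969, -0.248, -0.0], [-0.0, -0.001, -1.0]]
contact_force: [-0.6, -0.9, 0.0]
grip_width: 1.003
```

Run:
```python
from h import *
d=snap("wrist","w2");s=env.read_state();print(s["time"],s["position"],s["qpos"])
crop(d,(220,0,460,160),3,"w2c")
print(blobs(mask(d,(5,150,120),(14,255,255)),30))
w=blobs(mask(d,(15,60,100),(30,200,255)),500);print(w)
```

```text
1.5833 [ 0.57819758 -0.09162292  0.25125161] [-1.32431948e+01  1.18840804e+01  9.73524787e+01 -4.27157224e-02
  7.08428038e+01  1.20773656e+00]
[(np.int32(69), [257.4, 321.7], [247, 317, 23, 8])]
[(np.int32(6330), [315.2, 101.9], [290, 28, 49, 155])]
```

View pics/w2.png

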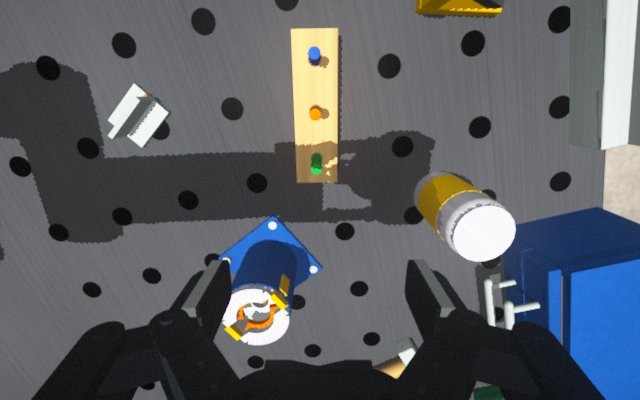

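The wrist view shows orange at (315,113) between blue (315,54) and green (316,163) in the stand. The tin is at right and the canister lies below, between the fingers.

Run:
```python
from h import *
d=dict(np.load("w2.npz"));p=d["pixels"]
print(p[113,315],cv2.cvtColor(p,cv2.COLOR_RGB2HSV)[113,315])
crop(d,(270,20,360,190),4,"w2c")
roi=(300,40,330,180)
R={}
for n,lo,hi in (("o",(8,200,120),(18,255,255)),("b",(105,150,60),(125,255,255)),("g",(50,120,40),(80,255,255))):
    b=blobs(mask(d,lo,hi,roi),20)
    for x in b: print(n,x,ray(d,x[1],.09),ray(d,x[1],.075))
E=d["extrinsics"];print("cam",-E[:3,:3].T@E[:3,3]);print("cam foot",proj(d,(-E[:3,:3].T@E[:3,3])*[1,1,0]))
m=mask(d,(8,60,50),(30,255,255),(280,15,345,190))
c=max(cv2.findContours(m,0,2)[0],key=cv2.contourArea)
q=np.array([ray(d,u,.035)[:2] for u in c[:,0].astype(float)],np.float32)
r=cv2.minAreaRect(q);print(r)
for y in(-.055,0,.055):pass
```

```text
[255 174   0] [ 20 255 255]
o (np.int32(29), [316.1, 110.0], [310, 107, 11, 11]) [ 0.59339992 -0.02381756  0.09      ] [ 0.59311165 -0.02452686  0.075     ]
b (np.int32(119), [313.9, 53.3], [309, 47, 11, 13]) [0.60396731 0.02559614 0.09      ] [0.60418527 0.02725403 0.075     ]
g (np.int32(180), [316.0, 164.2], [311, 154, 11, 21]) [ 0.57987663 -0.07614121  0.09      ] [ 0.57894052 -0.0793571   0.075     ]
cam [ 0.59941746 -0.00901129  0.40311728]
cam foot [318.33516362  92.89958053]
((0.591953694820404, -0.027465589344501495), (0.17055410146713257, 0.05281521752476692), 76.54573822021484)
```

View pics/w2c.png

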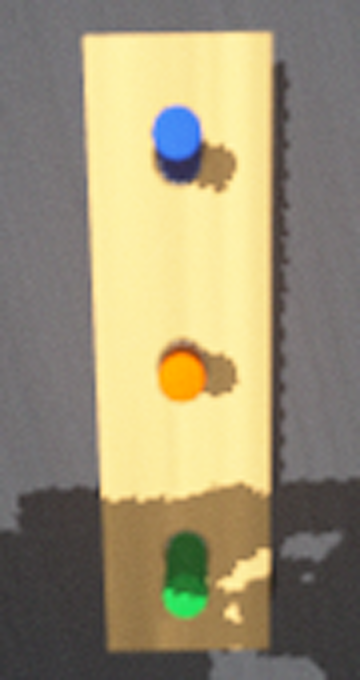

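Run:
```python
from h import *
d=dict(np.load("w2.npz"))
print("stick",ray(d,(315.3,113.9),.09),"tin",ray(d,(483,226),.13))
d=dict(np.load("w1.npz"));crop(d,(260,30,420,180),5,"w1c")
```

```text
stick [ 0.59172144 -0.02719663  0.09      ] tin [ 0.72392475 -0.16637177  0.13      ]
```

Request:
servo_tool(rows=[{"tx":0.004,"ty":0.02,"tz":-0.01,"roll":0,"gripper":1},{"tx":0.01,"ty":0.045,"tz":-0.03,"roll":0.5,"gripper":1},{"tx":0.014,"ty":0.064,"tz":-0.055,"roll":1,"gripper":1},{"tx":0.014,"ty":0.064,"tz":-0.08,"roll":1,"gripper":1},{"tx":0.014,"ty":0.064,"tz":-0.1,"roll":1,"gripper":1},{"tx":0.014,"ty":0.064,"tz":-0.11,"roll":1,"gripper":1},{"tx":0.014,"ty":0.064,"tz":-0.11,"roll":1,"gripper":1},{"tx":0.014,"ty":0.064,"tz":-0.11,"roll":1,"gripper":1}])

```text
time: 2.25
position: [0.5921, -0.0292, 0.1418]
orientation: [[0.236, 0.972, -0.001], [0.972, -0.236, -0.0], [-0.0, -0.001, -1.0]]
contact_force: [0.8, -0.1, 0.5]
grip_width: 0.998
```

Run:
```python
from h import *
d=snap("wrist","w3");s=env.read_state();print(s["time"],s["position"])
```

```text
2.3 [ 0.59312297 -0.02919534  0.14300082]
```

View pics/w3.png

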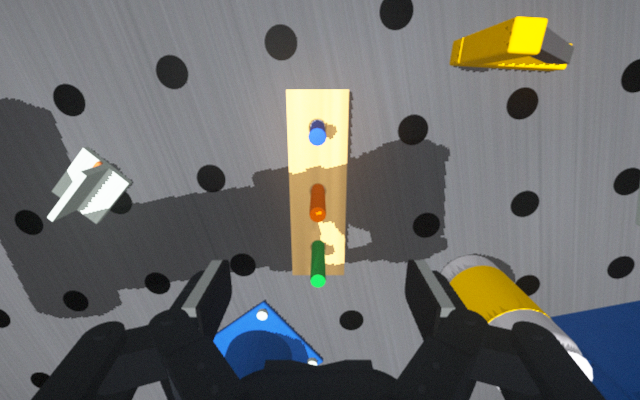

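View pics/w1c.png

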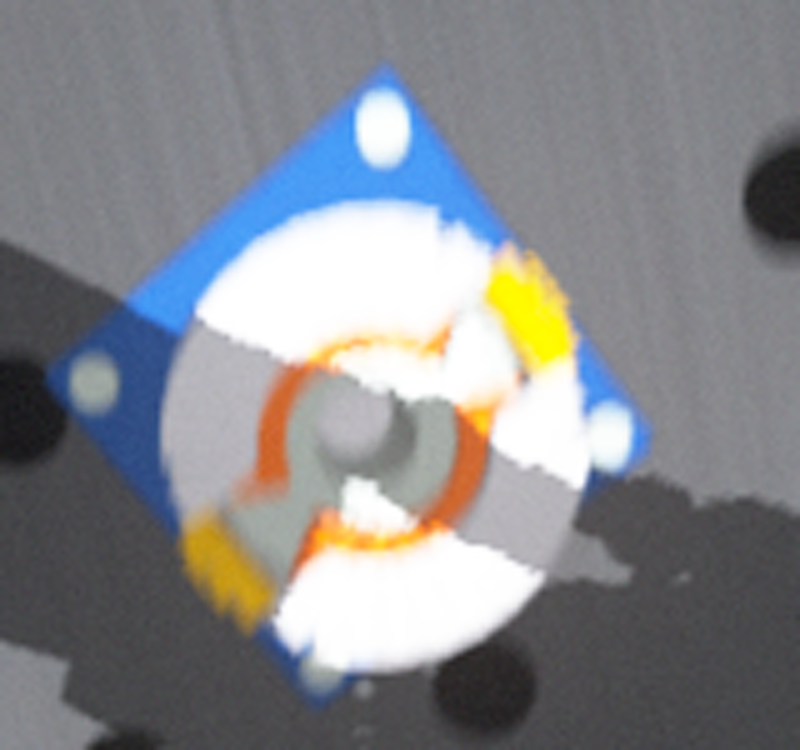

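Run:
```python
from h import *
d=dict(np.load("w3.npz"))
print("stick",ray(d,(318.5,214.5),.09), ray(d,(316.7,133.5+5),.09))
d=dict(np.load("w1.npz"));
w=lambda x,y:(260+x/5,30+y/5)
# rim circle: extents in crop
m=mask(d,(0,0,110),(180,60,255),(285,60,385,170))
a,b=ray(d,w(540,305),.124),ray(d,w(225,575),.124);print(a,b,(a+b)/2,np.degrees(np.arctan2(*(a-b)[1::-1])))
l,r,t,bt=[ray(d,w(*q),.122) for q in((162,430),(590,430),(375,200),(375,672))];print((l+r)/2,(t+bt)/2)
P=[ray(d,w(*q),.006) for q in((385,65),(45,370),(650,445),(320,708))];print(np.mean(P,0),P)
```

```text
stick [ 0.59251348 -0.02729059  0.09      ] [0.60392122 0.02517602 0.09      ]
[ 0.50605726 -0.20254973  0.124     ] [ 0.44172953 -0.23395981  0.124     ] [ 0.4738934  -0.21825477  0.124     ] 26.025432565548133
[ 0.474132  -0.2160347  0.122    ] [ 0.47327992 -0.2189132   0.122     ]
[ 0.47323748 -0.21842677  0.006     ] [array([ 0.4989841 , -0.14566494,  0.006     ]), array([ 0.40219718, -0.19123943,  0.006     ]), array([ 0.54412053, -0.24564647,  0.006     ]), array([ 0.44764814, -0.29115623,  0.006     ])]
```

Request:
servo_tool(rows=[{"tx":0,"ty":0.001,"tz":-0.015,"roll":0,"gripper":1},{"tx":0,"ty":0.001,"tz":-0.03,"roll":0,"gripper":1},{"tx":0,"ty":0.001,"tz":-0.045,"roll":0,"gripper":1},{"tx":0,"ty":0.001,"tz":-0.059,"roll":0,"gripper":1},{"tx":0,"ty":0.001,"tz":-0.059,"roll":0,"gripper":0},{"tx":0,"ty":0.001,"tz":-0.059,"roll":0,"gripper":-0.5},{"tx":0,"ty":0.001,"tz":-0.059,"roll":0,"gripper":-1},{"tx":0,"ty":0.001,"tz":-0.059,"roll":0,"gripper":-1}], squeeze=30)

```text
time: 2.97
position: [0.5941, -0.0274, 0.0849]
orientation: [[0.234, 0.972, 0.004], [0.972, -0.234, -0.0], [0.0, 0.004, -1.0]]
contact_force: [0.2, -1.5, 0.4]
grip_width: 0.457
```

Request:
servo_tool(rows=[{"gripper":-1},{"gripper":-1},{"gripper":-1},{"gripper":-1},{"gripper":-1},{"gripper":-1},{"gripper":-1},{"gripper":-1}])

```text
invalid input
```

Run:
```python
from h import *
d=snap("wrist","w4");s=env.read_state();print(s["time"],s["position"],s["grip_width"],s["contact_force"])
```

```text
3.0167 [ 0.59393628 -0.02729353  0.08470685] 0.3644713735779647 [ 0.10119228 -0.33456348  0.06090757]
```

View pics/w4.png

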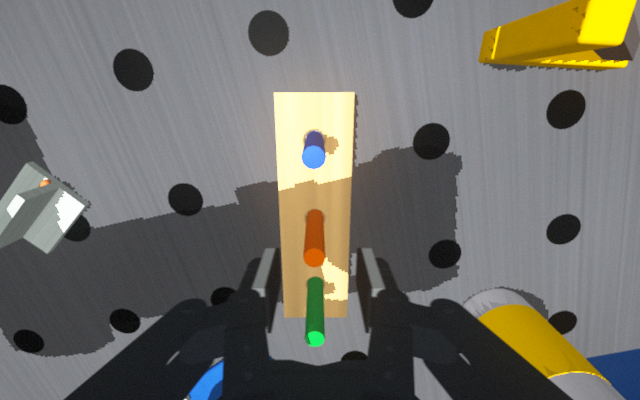

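The stick's top at (314,257) lies between the closing pads; continuing to close.

Request:
servo_tool(rows=[{"tx":0,"ty":0,"tz":0,"roll":0,"gripper":-1},{"tx":0,"ty":0,"tz":0,"roll":0,"gripper":-1},{"tx":0,"ty":0,"tz":0,"roll":0,"gripper":-1},{"tx":0,"ty":0,"tz":0,"roll":0,"gripper":-1},{"tx":0,"ty":0,"tz":0,"roll":0,"gripper":-1},{"tx":0,"ty":0,"tz":0.002,"roll":0,"gripper":-1},{"tx":0,"ty":0,"tz":0.01,"roll":0,"gripper":-1},{"tx":0,"ty":0,"tz":0.02,"roll":0,"gripper":-1}], squeeze=30)

```text
time: 3.68
position: [0.5916, -0.0269, 0.1027]
orientation: [[0.234, 0.972, -0.002], [0.972, -0.234, 0.0], [-0.0, -0.002, -1.0]]
contact_force: [-0.1, 0.2, 0.3]
grip_width: -0.003
```

Request:
servo_tool(rows=[{"tx":0,"ty":0,"tz":0.02,"roll":0,"gripper":-1},{"tx":0,"ty":0,"tz":0.04,"roll":0,"gripper":-1},{"tx":0,"ty":0,"tz":0.06,"roll":0,"gripper":-1},{"tx":0,"ty":0,"tz":0.08,"roll":0,"gripper":-1},{"tx":0,"ty":0,"tz":0.1,"roll":0,"gripper":-1},{"tx":0,"ty":0,"tz":0.115,"roll":0,"gripper":-1},{"tx":0,"ty":0,"tz":0.12,"roll":0,"gripper":-1},{"tx":0,"ty":0,"tz":0.12,"roll":0,"gripper":-1}])

```text
time: 4.35
position: [0.5941, -0.0272, 0.2259]
orientation: [[0.234, 0.972, 0.005], [0.972, -0.234, -0.001], [0.001, 0.005, -1.0]]
contact_force: [0.3, -0.3, -0.3]
grip_width: 0.001
```

Run:
```python
from h import *
d=snap("wrist","w5");s=env.read_state();print(s["time"],s["position"],s["grip_width"],s["contact_force"])
```

```text
4.4 [ 0.59301485 -0.02706362  0.224092  ] -0.0007592756222600031 [-0.02118479 -0.27493053 -0.30891675]
```

View pics/w5.png

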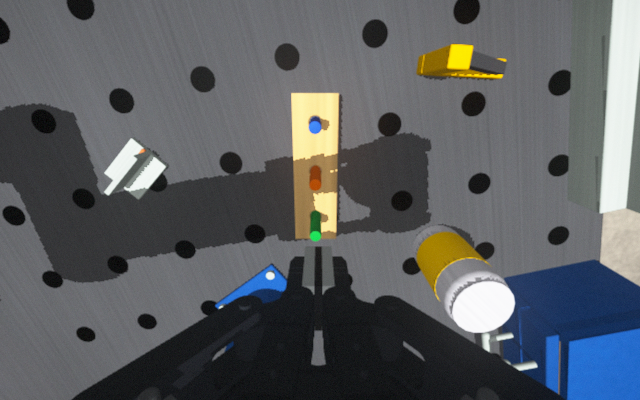

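The grasp missed: the fingers are fully shut and the orange stick is still in its hole at (315,178). Checking the geometry before trying again.

Run:
```python
from h import *
d=dict(np.load("w5.npz"))
p=[0.593,-0.027]
for z in(.224,.221,.202):print(z,proj(d,p+[z]))
s=env.read_state();print(s["orientation"])
for z in(.09,.035): print(z,"stick proj",proj(d,[.592,-.0273,z]))
d=dict(np.load("w4.npz"))
for z in(.09,.085,.063): print("w4",proj(d,[.594,-.0273,z]))
t=snap("top","t5");crop(t,(280,160,420,260),5,"t5c")
q=snap("scene","s5");crop(q,(200,130,400,260),4,"s5c")
```

```text
0.224 [316.59641028 251.17689522]
0.221 [316.5911808  248.62435089]
0.202 [316.56162109 234.19608255]
[[ 2.33830775e-01  9.72274691e-01  2.25685137e-03]
 [ 9.72277270e-01 -2.33830809e-01 -2.52571689e-04]
 [ 2.82152320e-04  2.25334432e-03 -9.99997421e-01]]
0.09 stick proj [315.53371415 184.84975058]
0.035 stick proj [315.64303626 171.29531418]
w4 [318.38594285 257.26901785]
w4 [318.34281579 252.72571869]
w4 [318.17834207 235.39893241]
```

View pics/t5c.png

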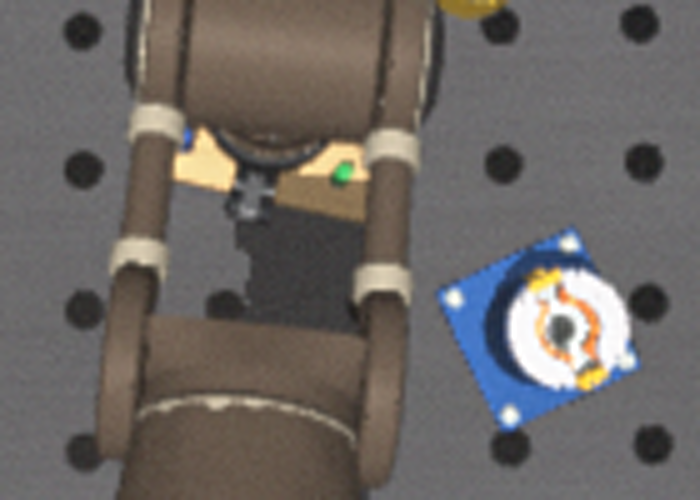

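View pics/s5c.png

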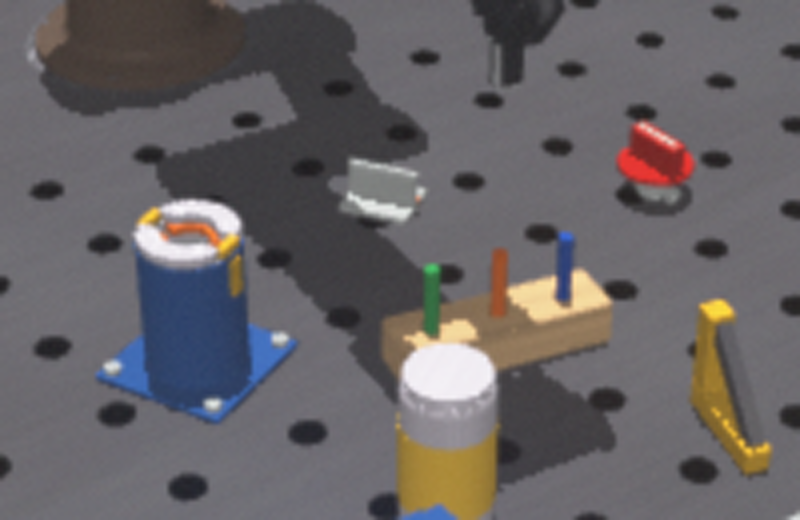

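Run:
```python
from h import *
t=dict(np.load("t5.npz"));s=dict(np.load("s5.npz"));w=dict(np.load("w5.npz"))
for z in(.19,.202,.221): print(z,"top proj",proj(t,[.593,-.027,z]),"scene",proj(s,[.593,-.027,z]), "wr",ray(w,(318,246),z))
crop(t,(310,170,360,220),14,"t5d");crop(s,(300,110,360,170),12,"s5d");crop(w,(240,200,400,400),4,"w5d")
tin=[ray(t,(376,148),.13)];print(tin)
```

```text
0.19 top proj [332.62471494 187.507367  ] scene [325.5429891  163.85258634] wr [ 0.59054861 -0.04141159  0.19      ]
0.202 top proj [332.69948307 187.09279217] scene [325.6524119  160.24080006] wr [ 0.59195074 -0.03527663  0.202     ]
0.221 top proj [332.82117189 186.41805125] scene [325.82781017 154.45132042] wr [ 0.59417077 -0.02556294  0.221     ]
[array([ 0.72621079, -0.17121815,  0.13      ])]
```

View pics/t5d.png

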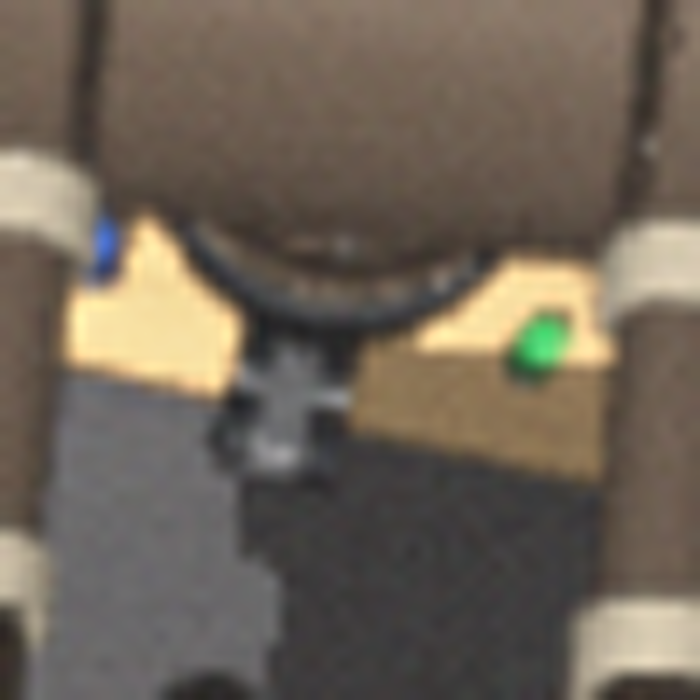

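View pics/s5d.png

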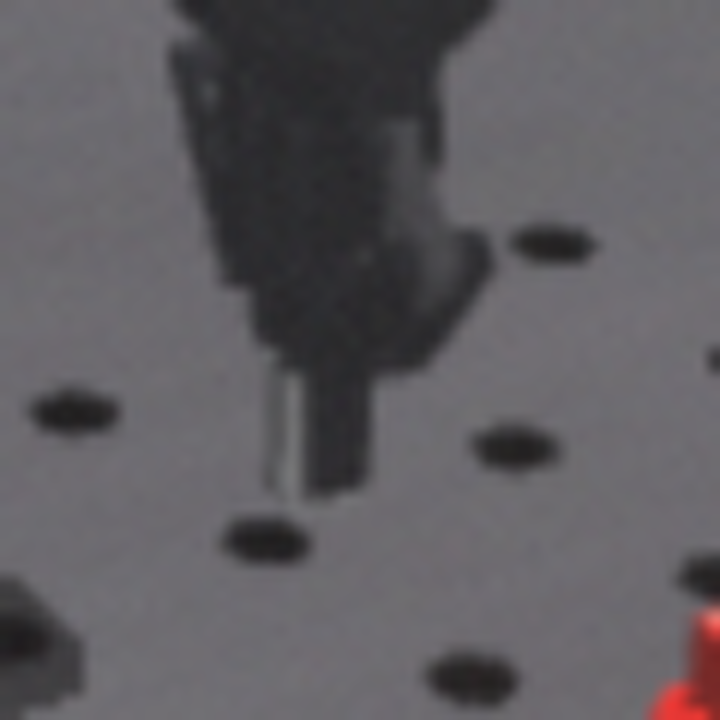

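View pics/w5d.png

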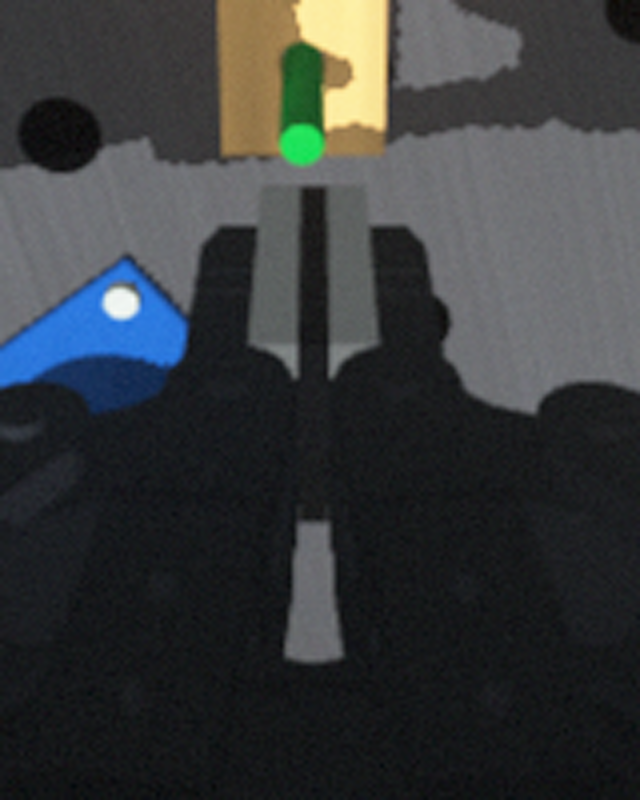

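Run:
```python
from h import *
t=dict(np.load("t5.npz"));s=dict(np.load("s5.npz"));w=dict(np.load("w5.npz"))
P=lambda d:d["camera_matrix"]@d["extrinsics"][:3]
def tri(obs):
    A=[]
    for d,u in obs:
        p=P(d);A+= [u[0]*p[2]-p[0],u[1]*p[2]-p[1]]
    X=np.linalg.svd(np.array(A))[2][-1];X=X[:3]/X[3]
    print(X,[proj(d,X)-u for d,u in obs])
tri([(s,(326.5,151.2)),(w,(318,246))])
tri([(s,(326.5,151.2)),(t,(330.4,198.6))])
tri([(t,(330.4,198.6)),(w,(318,246))])
for d in(t,s,w): print("stick",proj(d,[.592,-.0273,.09]))
E=t["extrinsics"];print(-E[:3,:3].T@E[:3,3])
E=s["extrinsics"];print(-E[:3,:3].T@E[:3,3])
```

```text
[ 0.59280822 -0.02339982  0.22963947] [array([0.36887486, 0.18954545]), array([-3.29700022,  4.55499983])]
[ 0.56467711 -0.01016581  0.21269232] [array([-2.25054597,  0.01525935]), array([-3.0994069 , -2.39631458])]
[ 0.57216297 -0.0247213   0.2062171 ] [array([ 1.68252746, -4.76771653]), array([-35.03183526,  -4.90963031])]
stick [332.15281282 190.94796064]
stick [324.38258954 192.55065086]
stick [315.53371415 184.84975058]
[ 0.47426874 -0.00371049  1.32161073]
[ 1.5381743  -0.79694302  0.92856391]
```

Scene and wrist views together put the shut fingertips at z≈0.23 with TCP at 0.224. That is about 28 mm higher than the interface text says, and it explains closing just over the stick's top. I'll retry lower, at a height that is safe under either reading.

Request:
servo_tool(rows=[{"tx":0,"ty":0,"tz":0,"roll":0,"gripper":0.5},{"tx":0,"ty":0,"tz":0,"roll":0,"gripper":0.5},{"tx":0,"ty":0,"tz":0,"roll":0,"gripper":0.5},{"tx":0,"ty":0,"tz":-0.01,"roll":0,"gripper":0.5},{"tx":0,"ty":0,"tz":-0.025,"roll":0,"gripper":0.5},{"tx":0,"ty":0,"tz":-0.05,"roll":0,"gripper":0.5},{"tx":0,"ty":0,"tz":-0.075,"roll":0,"gripper":0.5},{"tx":0,"ty":0,"tz":-0.085,"roll":0,"gripper":0.5}])

```text
time: 5.17
position: [0.5893, -0.0267, 0.1333]
orientation: [[0.234, 0.972, -0.007], [0.972, -0.234, 0.001], [-0.001, -0.007, -1.0]]
contact_force: [-0.8, 0.9, -0.9]
grip_width: 0.75
```

Request:
servo_tool(rows=[{"tx":-0.001,"ty":0,"tz":-0.015,"roll":0,"gripper":0.5},{"tx":-0.001,"ty":0,"tz":-0.03,"roll":0,"gripper":0.5},{"tx":-0.001,"ty":0,"tz":-0.045,"roll":0,"gripper":0.5},{"tx":-0.001,"ty":0,"tz":-0.06,"roll":0,"gripper":0.5},{"tx":-0.001,"ty":0,"tz":-0.07,"roll":0,"gripper":0.5},{"tx":-0.001,"ty":0,"tz":-0.078,"roll":0,"gripper":0.5},{"tx":-0.001,"ty":0,"tz":-0.078,"roll":0,"gripper":0.5},{"tx":-0.001,"ty":0,"tz":-0.078,"roll":0,"gripper":0.5}])

```text
time: 5.83
position: [0.5914, -0.027, 0.0597]
orientation: [[0.234, 0.972, -0.001], [0.972, -0.234, 0.0], [-0.0, -0.001, -1.0]]
contact_force: [0.3, 0.7, 0.2]
grip_width: 0.746
```

Run:
```python
from h import *
d=snap("wrist","w6");q=snap("scene","s6");s=env.read_state();print(s["time"],s["position"],s["grip_width"],s["contact_force"])
crop(q,(280,130,380,230),7,"s6c")
```

```text
5.9333 [ 0.59240499 -0.02713921  0.0607921 ] 0.7470430292108909 [-0.06918034 -0.13929417  0.12997929]
```

View pics/w6.png

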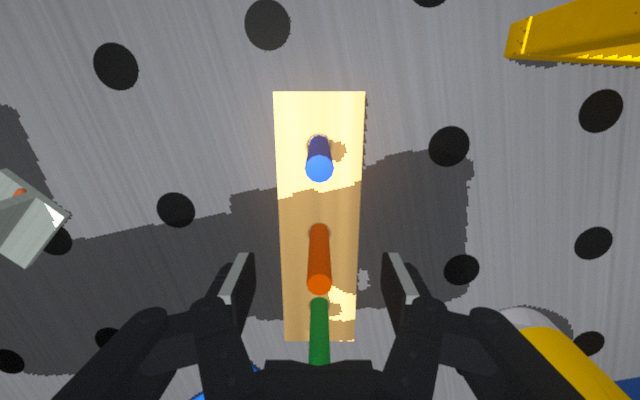

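View pics/s6c.png

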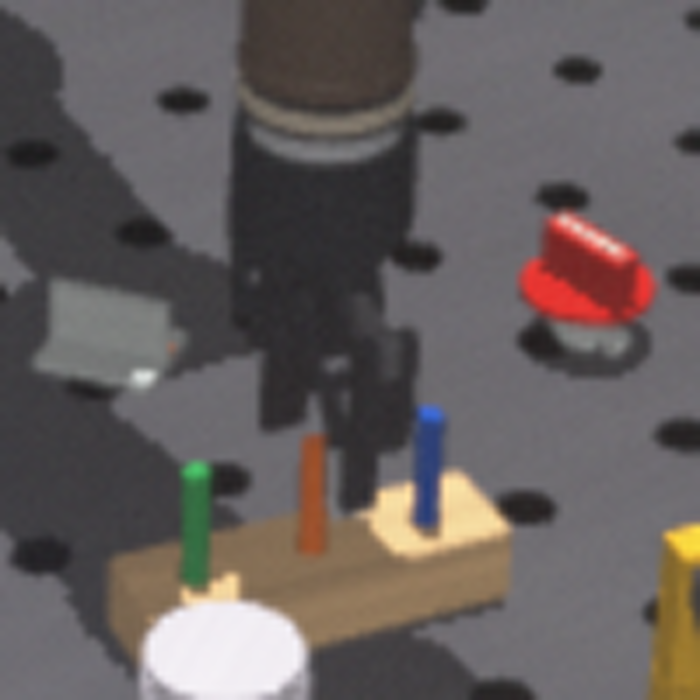

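The scene view shows the fingers astride the orange stick, tips at about (320,190) and (331,202), roughly 13 mm below the stick's top. That agrees with my estimate, so I'll close and lift.

Request:
servo_tool(rows=[{"tx":0,"ty":0,"tz":0,"roll":0,"gripper":-1},{"tx":0,"ty":0,"tz":0,"roll":0,"gripper":-1},{"tx":0,"ty":0,"tz":0,"roll":0,"gripper":-1},{"tx":0,"ty":0,"tz":0,"roll":0,"gripper":-1},{"tx":0,"ty":0,"tz":0,"roll":0,"gripper":-1},{"tx":0,"ty":0,"tz":0,"roll":0,"gripper":-1},{"tx":0,"ty":0,"tz":0,"roll":0,"gripper":-1},{"tx":0,"ty":0,"tz":0,"roll":0,"gripper":-1}], squeeze=40)

```text
time: 6.6
position: [0.5918, -0.0271, 0.0604]
orientation: [[0.234, 0.972, 0.001], [0.972, -0.234, -0.0], [0.0, 0.001, -1.0]]
contact_force: [-0.6, 0.2, 4.0]
grip_width: 0.118
```

Run:
```python
from h import *
d=snap("wrist","w7");q=snap("scene","s7");s=env.read_state();print(s["time"],s["position"],s["grip_width"],s["contact_force"])
a=d["pixels"][150:400,200:440,::-1];b=q["pixels"][140:220,290:370,::-1]
cv2.imwrite("pics/c7.png",np.hstack([cv2.resize(a,(384,400)),cv2.resize(b,(400,400),interpolation=2)]))
```

```text
6.7 [ 0.59186781 -0.02705812  0.0603454 ] 0.12131533467788914 [0.29583991 0.6076633  3.49527587]
```

View pics/c7.png

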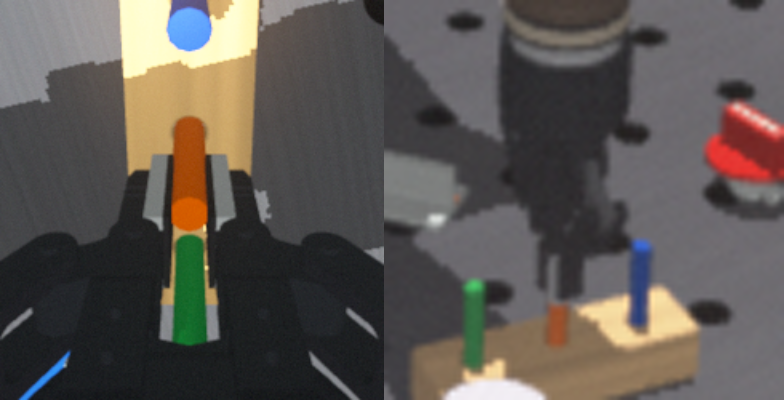

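The stick is held (opening 0.12 ≈ 10 mm), with about 27 mm of it showing below the tips. Lifting.

Request:
servo_tool(rows=[{"tx":0,"ty":0,"tz":0.01,"roll":0,"gripper":-1},{"tx":0,"ty":0,"tz":0.03,"roll":0,"gripper":-1},{"tx":0,"ty":0,"tz":0.055,"roll":0,"gripper":-1},{"tx":0,"ty":0,"tz":0.08,"roll":0,"gripper":-1},{"tx":0,"ty":0,"tz":0.105,"roll":0,"gripper":-1},{"tx":0,"ty":0,"tz":0.13,"roll":0,"gripper":-1},{"tx":0,"ty":0,"tz":0.145,"roll":0,"gripper":-1},{"tx":0,"ty":0,"tz":0.15,"roll":0,"gripper":-1}])

```text
time: 7.37
position: [0.5933, -0.0272, 0.2137]
orientation: [[0.234, 0.972, 0.006], [0.972, -0.234, -0.001], [0.001, 0.006, -1.0]]
contact_force: [0.6, 0.3, -0.3]
grip_width: 0.119
```

Request:
servo_tool(rows=[{"tx":-0.01,"ty":-0.015,"tz":0.01,"roll":0,"gripper":-1},{"tx":-0.026,"ty":-0.042,"tz":0.01,"roll":0,"gripper":-1},{"tx":-0.043,"ty":-0.07,"tz":0.01,"roll":0,"gripper":-1},{"tx":-0.06,"ty":-0.098,"tz":0.01,"roll":0,"gripper":-1},{"tx":-0.077,"ty":-0.126,"tz":0.01,"roll":0,"gripper":-1},{"tx":-0.094,"ty":-0.154,"tz":0.01,"roll":0,"gripper":-1},{"tx":-0.11,"ty":-0.178,"tz":0.01,"roll":0,"gripper":-1},{"tx":-0.118,"ty":-0.191,"tz":0.01,"roll":0,"gripper":-1}])

```text
time: 8.03
position: [0.4707, -0.2198, 0.2186]
orientation: [[0.236, 0.972, -0.003], [0.972, -0.236, 0.0], [-0.0, -0.003, -1.0]]
contact_force: [0.0, -0.3, 0.7]
grip_width: 0.123
```

Request:
servo_tool(rows=[{"tx":0,"ty":0,"tz":0,"roll":0,"gripper":-1},{"tx":0,"ty":0,"tz":0,"roll":0,"gripper":-1},{"tx":0,"ty":0,"tz":0,"roll":0,"gripper":-1},{"tx":0,"ty":0,"tz":0,"roll":0,"gripper":-1},{"tx":0,"ty":0,"tz":0,"roll":0,"gripper":-1},{"tx":0,"ty":0,"tz":0,"roll":0,"gripper":-1},{"tx":0,"ty":0,"tz":0,"roll":0,"gripper":-1},{"tx":0,"ty":0,"tz":0,"roll":0,"gripper":-1}])

```text
time: 8.7
position: [0.4737, -0.2176, 0.2199]
orientation: [[0.233, 0.972, 0.0], [0.972, -0.233, 0.0], [0.0, 0.0, -1.0]]
contact_force: [0.4, -0.5, -0.7]
grip_width: 0.118
```

Run:
```python
from h import *
d=snap("wrist","w8");q=snap("scene","s8");s=env.read_state();print(s["time"],s["position"],s["grip_width"],s["contact_force"],s["qpos"])
a=d["pixels"][100:400,200:440,::-1];b=q["pixels"][130:240,200:310,::-1]
cv2.imwrite("pics/c8.png",np.hstack([cv2.resize(a,(400,500)),cv2.resize(b,(400,500),interpolation=2)]))
```

```text
8.8 [ 0.47363095 -0.21779351  0.21989144] 0.12174386957986658 [ 0.34205915  0.02987417 -1.00177473] [-2.94813504e+01  6.30956234e+00  1.07593064e+02  2.46701096e-05
  6.60933215e+01 -1.59841939e+01]
```

View pics/c8.png

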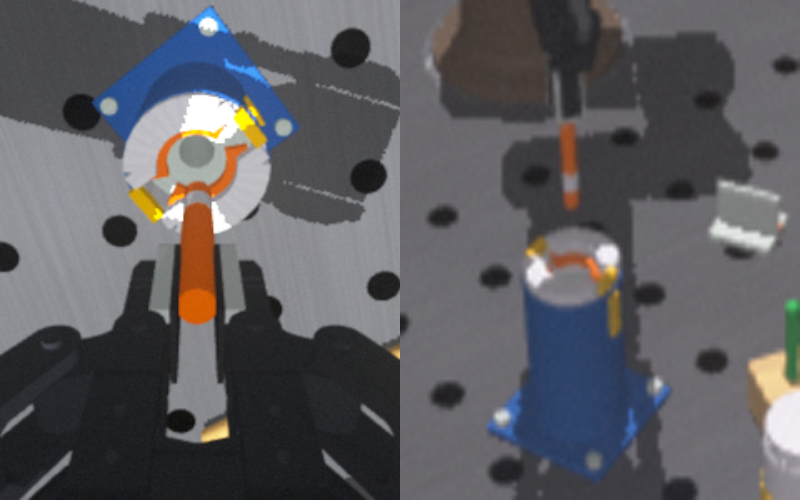

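Run:
```python
from h import *
w=dict(np.load("w8.npz"));s=dict(np.load("s8.npz"))
P=lambda d:d["camera_matrix"]@d["extrinsics"][:3]
def tri(a,b):
    X=cv2.triangulatePoints(P(w),P(s),np.array(a,float),np.array(b,float))[:,0];X=X[:3]/X[3];print(X,proj(w,X)-a,proj(s,X)-b)
tri((319.4,212),(247.0,174.5))
tri((318.5,284),(246.4,157))
# wrist rim
crop(w,(260,140,380,250),6,"w8c")
# yellow blocks
for d,roi in((w,(260,140,400,250)),(s,(220,170,280,240))):
    b=blobs(mask(d,(22,170,100),(32,255,255),roi),8);print(b,[ray(d,x[1],.123).round(4).tolist() for x in b])
print(proj(w,[.4735,-.2185,.122]),proj(s,[.4735,-.2185,.122]),proj(w,[.4735,-.2185,.008]))
crop(s,(215,170,285,250),8,"s8c")
```

```text
[ 0.47428885 -0.21645358  0.16340702] [-0.56540735  1.15274033] [0.11739116 0.03977196]
[ 0.47910484 -0.22157003  0.2279599 ] [ 11.63994478 -19.43546827] [-1.44967387 -0.87241868]
[(np.int32(41), [352.2, 166.3], [347, 158, 11, 17]), (np.int32(196), [349.4, 176.3], [340, 164, 20, 25]), (np.int32(53), [321.5, 179.4], [309, 177, 24, 6]), (np.int32(199), [287.8, 222.2], [278, 213, 20, 21])] [[0.5071, -0.198, 0.123], [0.5031, -0.2058, 0.123], [0.4799, -0.2031, 0.123], [0.4422, -0.2341, 0.123]]
[] []
[318.36698827 197.67749771] [247.25755491 186.74707729] [318.260643   167.31283127]
```

View pics/w8c.png

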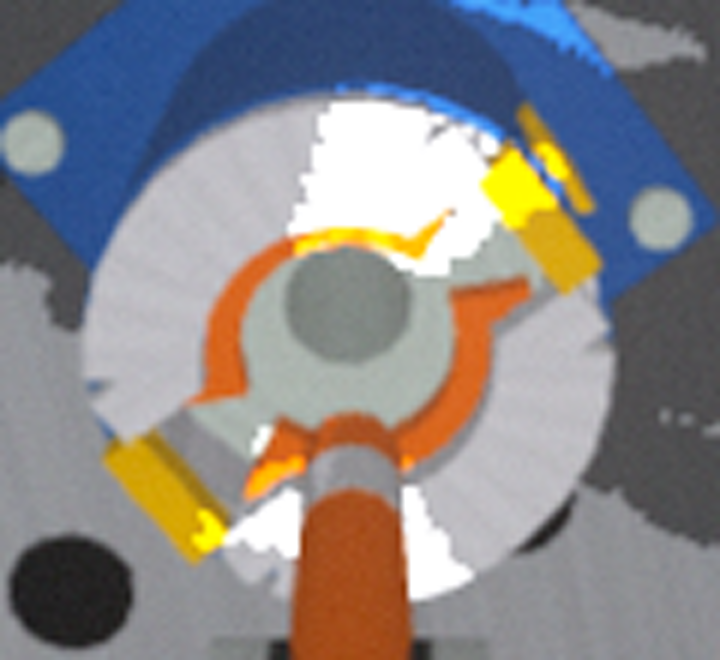

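View pics/s8c.png

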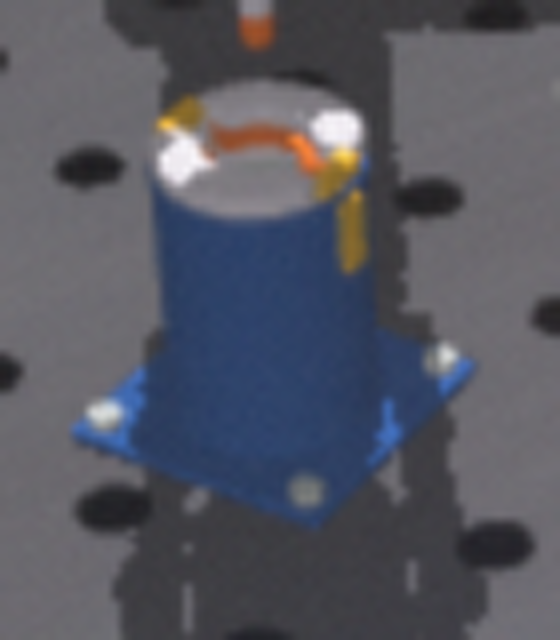

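The stick hangs plumb with its foot at about (0.474,-0.2165,0.163). The canister axis is at (0.473,-0.2187), slots at 25°. A small correction, then lower.

Request:
servo_tool(rows=[{"tx":-0.001,"ty":-0.0015,"tz":-0.01,"roll":0,"gripper":-1},{"tx":-0.001,"ty":-0.0015,"tz":-0.02,"roll":0,"gripper":-1},{"tx":-0.001,"ty":-0.0015,"tz":-0.03,"roll":0,"gripper":-1},{"tx":-0.001,"ty":-0.0015,"tz":-0.04,"roll":0,"gripper":-1},{"tx":-0.001,"ty":-0.0015,"tz":-0.05,"roll":0,"gripper":-1},{"tx":-0.001,"ty":-0.0015,"tz":-0.06,"roll":0,"gripper":-1},{"tx":-0.001,"ty":-0.0015,"tz":-0.065,"roll":0,"gripper":-1},{"tx":-0.001,"ty":-0.0015,"tz":-0.065,"roll":0,"gripper":-1}])

```text
time: 9.47
position: [0.4712, -0.2188, 0.1528]
orientation: [[0.234, 0.972, -0.003], [0.972, -0.234, 0.002], [0.001, -0.004, -1.0]]
contact_force: [-0.9, 0.7, -0.6]
grip_width: 0.121
```

Request:
servo_tool(rows=[{"tx":0,"ty":0,"tz":-0.005,"roll":0,"gripper":-1},{"tx":0,"ty":0,"tz":-0.01,"roll":0,"gripper":-1},{"tx":0,"ty":0,"tz":-0.015,"roll":0,"gripper":-1},{"tx":0,"ty":0,"tz":-0.02,"roll":0,"gripper":-1},{"tx":0,"ty":0,"tz":-0.024,"roll":0,"gripper":-1},{"tx":0,"ty":0,"tz":-0.026,"roll":0,"gripper":-1},{"tx":0,"ty":0,"tz":-0.026,"roll":0,"gripper":-1},{"tx":0,"ty":0,"tz":-0.026,"roll":0,"gripper":-1}])

```text
time: 10.13
position: [0.4725, -0.2195, 0.1288]
orientation: [[0.234, 0.972, -0.0], [0.972, -0.234, 0.0], [0.0, -0.0, -1.0]]
contact_force: [0.1, -0.3, 0.6]
grip_width: 0.117
```

Run:
```python
from h import *
d=snap("wrist","w9");q=snap("scene","s9");s=env.read_state();print(s["time"],s["position"],s["grip_width"],s["contact_force"])
a=d["pixels"][100:400,200:440,::-1];b=q["pixels"][130:240,200:310,::-1]
cv2.imwrite("pics/c9.png",np.hstack([cv2.resize(a,(400,500)),cv2.resize(b,(400,500),interpolation=2)]))
```

```text
10.2333 [ 0.47272997 -0.21965032  0.1291403 ] 0.12006333223944203 [-0.11253102 -0.13058564 -0.42709033]
```

View pics/c9.png

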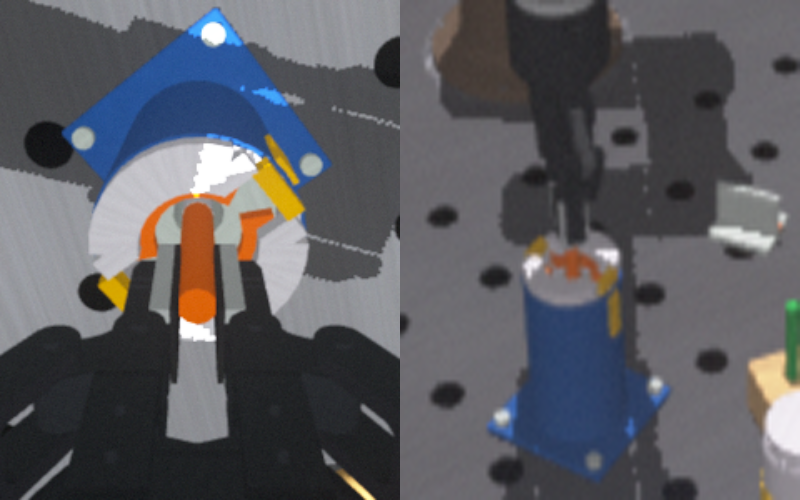

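The stick enters the bore (about 18 mm deep by height, no contact force) and the tips are just above the rim. Letting go.

Request:
servo_tool(rows=[{"tx":0,"ty":0,"tz":0,"roll":0,"gripper":-0.5},{"tx":0,"ty":0,"tz":0,"roll":0,"gripper":0},{"tx":0,"ty":0,"tz":0,"roll":0,"gripper":0.5},{"tx":0,"ty":0,"tz":0,"roll":0,"gripper":0.5},{"tx":0,"ty":0,"tz":0,"roll":0,"gripper":0.5},{"tx":0,"ty":0,"tz":0.01,"roll":0,"gripper":0.5},{"tx":0,"ty":0,"tz":0.03,"roll":0,"gripper":0.5},{"tx":0,"ty":0,"tz":0.06,"roll":0,"gripper":0.5}])

```text
time: 10.9
position: [0.4703, -0.2183, 0.1873]
orientation: [[0.234, 0.972, -0.006], [0.972, -0.234, 0.003], [0.002, -0.006, -1.0]]
contact_force: [-0.0, -0.0, 0.4]
grip_width: 0.75
```

Request:
servo_tool(rows=[{"tx":0,"ty":0,"tz":0.02,"roll":0,"gripper":1},{"tx":0,"ty":0,"tz":0.04,"roll":0,"gripper":1},{"tx":0,"ty":0,"tz":0.06,"roll":0,"gripper":1},{"tx":0,"ty":0,"tz":0.07,"roll":0,"gripper":1},{"tx":0,"ty":0,"tz":0.07,"roll":0,"gripper":1},{"tx":0,"ty":0,"tz":0.07,"roll":0,"gripper":1},{"tx":0,"ty":0,"tz":0.07,"roll":0,"gripper":1},{"tx":0,"ty":0,"tz":0.07,"roll":0,"gripper":1}])

```text
time: 11.57
position: [0.4714, -0.219, 0.2571]
orientation: [[0.234, 0.972, -0.003], [0.972, -0.234, 0.002], [0.001, -0.003, -1.0]]
contact_force: [1.0, 0.2, -1.1]
grip_width: 0.999
```

Run:
```python
from h import *
d=snap("wrist","w10");s=env.read_state();print(s["time"],s["position"],s["grip_width"],s["contact_force"])
b=d["pixels"][130:250,250:390,::-1]
cv2.imwrite("pics/c10.png",cv2.resize(b,None,fx=5,fy=5,interpolation=2))
```

```text
11.6167 [ 0.47151494 -0.21899183  0.25714414] 1.0033180042653003 [-0.49621544  0.05657627  0.3313911 ]
```

View pics/c10.png

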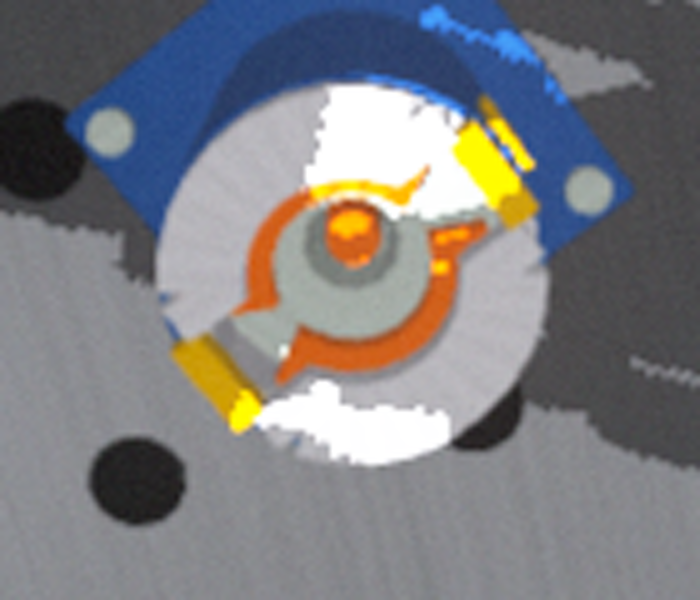

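The orange stick stands in the bore, its top at about (320,176) in the wrist picture, spring ring undisturbed. On to the cap.

Request:
servo_tool(rows=[{"tx":-0.002,"ty":0.03,"tz":0,"roll":-6,"gripper":1},{"tx":-0.004,"ty":0.06,"tz":0,"roll":-12,"gripper":1},{"tx":-0.006,"ty":0.09,"tz":0,"roll":-18,"gripper":1},{"tx":-0.008,"ty":0.12,"tz":0,"roll":-24,"gripper":1},{"tx":-0.01,"ty":0.15,"tz":0,"roll":-30,"gripper":1},{"tx":-0.012,"ty":0.18,"tz":0,"roll":-36,"gripper":1},{"tx":-0.014,"ty":0.21,"tz":0,"roll":-42,"gripper":1},{"tx":-0.016,"ty":0.24,"tz":0,"roll":-48,"gripper":1}])

```text
time: 12.28
position: [0.4555, 0.0218, 0.2578]
orientation: [[0.882, 0.472, -0.002], [0.472, -0.882, 0.0], [-0.002, -0.001, -1.0]]
contact_force: [0.5, -0.1, 0.0]
grip_width: 1.001
```

Request:
servo_tool(rows=[{"tx":-0.002,"ty":0.03,"tz":0,"roll":-5,"gripper":1},{"tx":-0.005,"ty":0.06,"tz":0,"roll":-10,"gripper":1},{"tx":-0.008,"ty":0.09,"tz":0,"roll":-15,"gripper":1},{"tx":-0.011,"ty":0.12,"tz":0,"roll":-20,"gripper":1},{"tx":-0.014,"ty":0.15,"tz":0,"roll":-25,"gripper":1},{"tx":-0.016,"ty":0.18,"tz":0,"roll":-28,"gripper":1},{"tx":-0.017,"ty":0.196,"tz":0,"roll":-28,"gripper":1},{"tx":-0.017,"ty":0.196,"tz":0,"roll":-28,"gripper":1}])

```text
time: 12.95
position: [0.4386, 0.2192, 0.2578]
orientation: [[1.0, 0.012, -0.002], [0.012, -1.0, 0.001], [-0.002, -0.001, -1.0]]
contact_force: [0.6, -0.5, 0.4]
grip_width: 1.002
```

Request:
servo_tool(rows=[{"tx":0,"ty":0,"tz":0,"roll":0,"gripper":1},{"tx":0,"ty":0,"tz":0,"roll":0,"gripper":1},{"tx":0,"ty":0,"tz":0,"roll":0,"gripper":1},{"tx":0,"ty":0,"tz":0,"roll":0,"gripper":1},{"tx":0,"ty":0,"tz":0,"roll":0,"gripper":1},{"tx":0,"ty":0,"tz":0,"roll":0,"gripper":1},{"tx":0,"ty":0,"tz":0,"roll":0,"gripper":1},{"tx":0,"ty":0,"tz":0,"roll":0,"gripper":1}])

```text
time: 13.62
position: [0.4396, 0.2162, 0.259]
orientation: [[1.0, 0.008, 0.0], [0.008, -1.0, 0.0], [0.0, -0.0, -1.0]]
contact_force: [1.0, 0.2, 0.9]
grip_width: 0.998
```

Run:
```python
from h import *
d=snap("wrist","w11");s=env.read_state();print(s["time"],s["position"],s["orientation"][:,1],s["qpos"])
b=blobs(mask(d,(0,150,60),(8,255,255),(200,20,450,300)),100);print(b)
```

```text
13.6667 [0.43954963 0.21631025 0.25894147] [ 7.94813965e-03 -9.99968412e-01 -4.82667567e-05] [ 2.11083328e+01  4.75564664e-01  1.09070834e+02 -2.66125432e-06
  7.04457536e+01  1.10652934e+02]
[(np.int32(2205), [315.6, 115.9], [289, 88, 54, 57])]
```

View pics/w11.png

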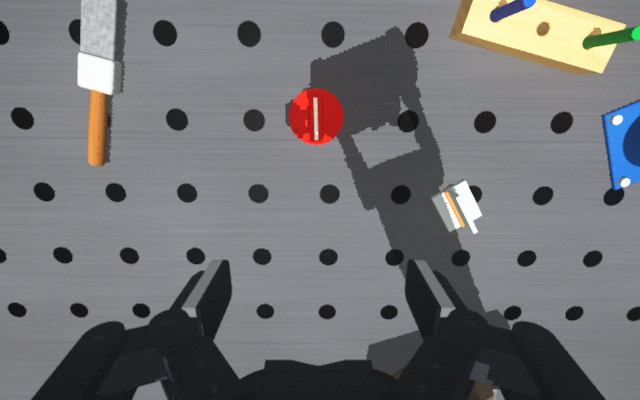

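The wrist view shows the cap at (316,117), bar's white line nearly vertical from (315,97) to (317,138).

Run:
```python
from h import *
d=dict(np.load("w11.npz"))
m=mask(d,(0,120,50),(10,255,255),(280,80,350,150))
c=max(cv2.findContours(m,0,2)[0],key=cv2.contourArea)
q=np.array([ray(d,u,.031)[:2] for u in c[:,0].astype(float)],np.float32)
print("disc",cv2.minEnclosingCircle(q))
k=np.zeros_like(m);cv2.drawContours(k,[c],-1,255,-1)
h=cv2.cvtColor(d["pixels"],cv2.COLOR_RGB2HSV);wl=cv2.inRange(h,np.array((0,0,120)),np.array((180,110,255)))&cv2.erode(k,np.ones((3,3)))
ys,xs=np.nonzero(wl);pt=np.array([ray(d,(x,y),.057)[:2] for x,y in zip(xs,ys)],np.float32)
print(len(pt),pt.mean(0),cv2.minAreaRect(pt),cv2.fitLine(pt,cv2.DIST_L2,0,.01,.01).ravel())
```

```text
disc ((0.49609145522117615, 0.2194756418466568), 0.03322543203830719)
173 [0.49675137 0.21955702] ((0.4962182641029358, 0.21989063918590546), (0.045466307550668716, 0.004408782348036766), 0.453192800283432) [0.99959666 0.02840015 0.49675134 0.21955706]
```

Run:
```python
from h import *
s=dict(np.load("s7.npz"));crop(s,(315,180,345,215),16,"s7d")
for z in(.05,.06,.065,.07,.09,.035): print(z,(proj(s,[.592,-.0272,z])-[315,180])*16,(proj(s,[.592+.011,-.0272-.002-.011,z])-[315,180])*16)
```

```text
0.05 [145.31376062 375.38287439] [126.93079988 427.24267358]
0.06 [146.60677701 332.18652793] [128.16627213 383.8394099 ]
0.065 [147.25693058 310.46657205] [128.78752398 362.01426739]
0.07 [147.90953271 288.66481621] [129.41113747 340.10615842]
0.09 [150.54470554 200.63048103] [131.92947917 251.63452369]
0.035 [143.39225965 439.57527107] [125.09497231 491.73696602]
```

View pics/s7d.png

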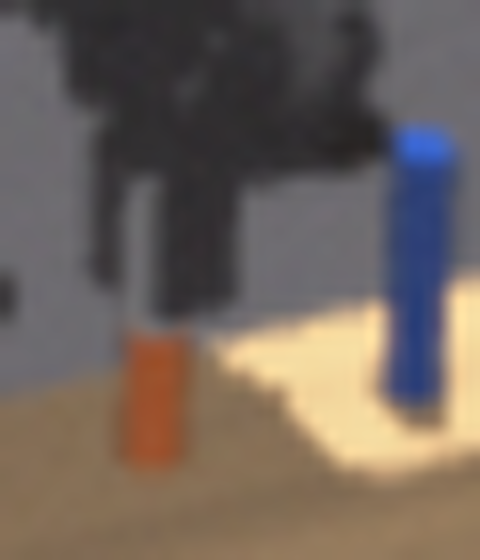

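Request:
servo_tool(rows=[{"tx":0.015,"ty":0.001,"tz":-0.01,"roll":0.5,"gripper":0.5},{"tx":0.035,"ty":0.002,"tz":-0.03,"roll":1,"gripper":0.5},{"tx":0.05,"ty":0.003,"tz":-0.05,"roll":1,"gripper":0.5},{"tx":0.057,"ty":0.003,"tz":-0.075,"roll":1,"gripper":0.5},{"tx":0.057,"ty":0.003,"tz":-0.1,"roll":1,"gripper":0.5},{"tx":0.057,"ty":0.003,"tz":-0.13,"roll":1,"gripper":0.5},{"tx":0.057,"ty":0.003,"tz":-0.15,"roll":1,"gripper":0.5},{"tx":0.057,"ty":0.003,"tz":-0.16,"roll":1,"gripper":0.5}])

```text
time: 14.33
position: [0.4941, 0.2186, 0.0955]
orientation: [[1.0, 0.026, -0.005], [0.026, -1.0, -0.002], [-0.006, 0.002, -1.0]]
contact_force: [-0.1, -0.0, -0.3]
grip_width: 0.75
```

Request:
servo_tool(rows=[{"tx":0,"ty":0,"tz":-0.01,"roll":0,"gripper":0.5},{"tx":0,"ty":0,"tz":-0.02,"roll":0,"gripper":0.5},{"tx":0,"ty":0,"tz":-0.03,"roll":0,"gripper":0.5},{"tx":0,"ty":0,"tz":-0.04,"roll":0,"gripper":0.5},{"tx":0,"ty":0,"tz":-0.04,"roll":0,"gripper":0.5},{"tx":0,"ty":0,"tz":-0.04,"roll":0,"gripper":0.5},{"tx":0,"ty":0,"tz":-0.04,"roll":0,"gripper":0.5},{"tx":0,"ty":0,"tz":-0.04,"roll":0,"gripper":0.5}])

```text
time: 15.0
position: [0.4972, 0.2198, 0.0597]
orientation: [[1.0, 0.026, 0.002], [0.026, -1.0, 0.001], [0.002, -0.001, -1.0]]
contact_force: [-0.7, 0.6, 0.1]
grip_width: 0.754
```

Run:
```python
from h import *
d=snap("wrist","w12");q=snap("scene","s12");s=env.read_state();print(s["time"],s["position"],s["orientation"][:,1],s["contact_force"],s["grip_width"])
a=d["pixels"][100:400,200:440,::-1];b=q["pixels"][110:200,320:410,::-1]
cv2.imwrite("pics/c12.png",np.hstack([cv2.resize(a,(400,500)),cv2.resize(b,(400,500),interpolation=2)]))
```

```text
15.1 [0.49710757 0.21971364 0.0596372 ] [ 2.58048318e-02 -9.99666895e-01 -4.57405472e-04] [-0.53063796  0.61034652  0.31381072] 0.7519429996621909
```

View pics/c12.png

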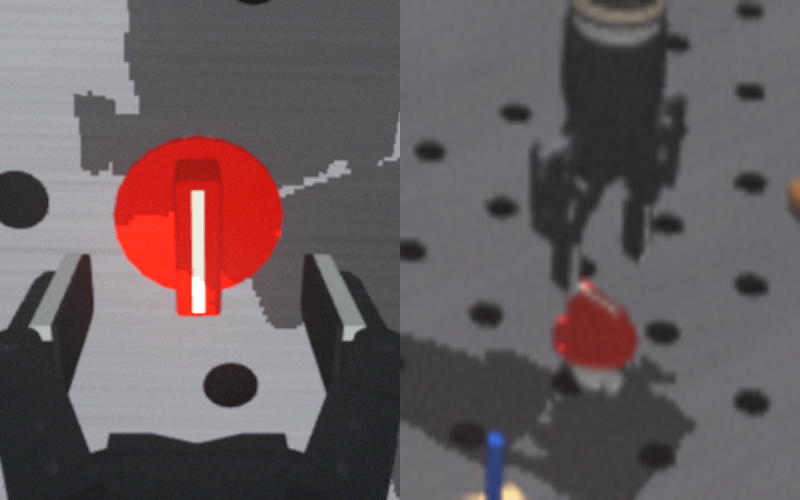

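Request:
servo_tool(rows=[{"tx":-0.0005,"ty":0,"tz":-0.006,"roll":0,"gripper":0.5},{"tx":-0.0005,"ty":0,"tz":-0.012,"roll":0,"gripper":0.5},{"tx":-0.0005,"ty":0,"tz":-0.018,"roll":0,"gripper":0.5},{"tx":-0.0005,"ty":0,"tz":-0.023,"roll":0,"gripper":0.5},{"tx":-0.0005,"ty":0,"tz":-0.027,"roll":0,"gripper":0.5},{"tx":-0.0005,"ty":0,"tz":-0.027,"roll":0,"gripper":0.2},{"tx":-0.0005,"ty":0,"tz":-0.027,"roll":0,"gripper":-0.1},{"tx":-0.0005,"ty":0,"tz":-0.027,"roll":0,"gripper":-0.3}], squeeze=60)

```text
time: 15.77
position: [0.4961, 0.2195, 0.0319]
orientation: [[1.0, 0.026, 0.0], [0.026, -1.0, 0.0], [0.0, -0.0, -1.0]]
contact_force: [0.5, -0.7, 0.7]
grip_width: 0.358
```

Run:
```python
from h import *
d=snap("wrist","w13");q=snap("scene","s13");s=env.read_state();print(s["time"],s["position"],s["orientation"][:,1],s["contact_force"],s["grip_width"])
a=d["pixels"][100:400,200:440,::-1];b=q["pixels"][110:200,320:410,::-1]
cv2.imwrite("pics/c13.png",np.hstack([cv2.resize(a,(400,500)),cv2.resize(b,(400,500),interpolation=2)]))
```

```text
15.8667 [0.49629154 0.21958041 0.03212566] [ 2.57556200e-02 -9.99668255e-01 -1.64665350e-04] [0.24143379 0.17475818 0.06790305] 0.34891201362803426
```

View pics/c13.png

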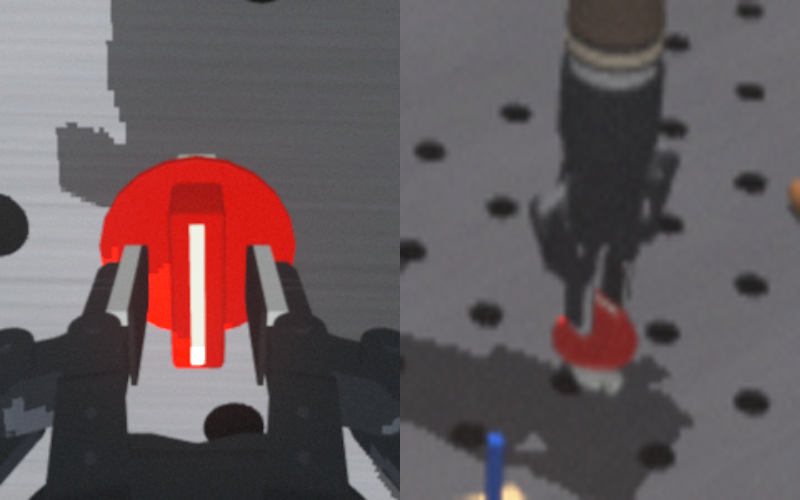

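The jaws are astride the bar with the tips just above the disc. Closing.

Request:
servo_tool(rows=[{"tx":0,"ty":0,"tz":0,"roll":0,"gripper":-1},{"tx":0,"ty":0,"tz":0,"roll":0,"gripper":-1},{"tx":0,"ty":0,"tz":0,"roll":0,"gripper":-1},{"tx":0,"ty":0,"tz":0,"roll":0,"gripper":-1},{"tx":0,"ty":0,"tz":0,"roll":0,"gripper":-1},{"tx":0,"ty":0,"tz":0,"roll":0,"gripper":-1},{"tx":0,"ty":0,"tz":0,"roll":0,"gripper":-1},{"tx":0,"ty":0,"tz":0,"roll":0,"gripper":-1}], squeeze=90)

```text
time: 16.53
position: [0.4965, 0.2196, 0.0325]
orientation: [[1.0, 0.026, 0.001], [0.026, -1.0, 0.0], [0.001, -0.0, -1.0]]
contact_force: [0.2, -1.4, 5.6]
grip_width: 0.162
```

Request:
servo_tool(rows=[{"tx":0,"ty":0,"tz":0.01,"roll":0,"gripper":-1},{"tx":0,"ty":0,"tz":0.03,"roll":0,"gripper":-1},{"tx":0,"ty":0,"tz":0.06,"roll":0,"gripper":-1},{"tx":0,"ty":0,"tz":0.09,"roll":0,"gripper":-1},{"tx":0,"ty":0,"tz":0.12,"roll":0,"gripper":-1},{"tx":0,"ty":0,"tz":0.15,"roll":0,"gripper":-1},{"tx":0,"ty":0,"tz":0.165,"roll":0,"gripper":-1},{"tx":0,"ty":0,"tz":0.17,"roll":0,"gripper":-1}])

```text
time: 17.2
position: [0.4977, 0.2202, 0.2054]
orientation: [[1.0, 0.026, 0.006], [0.026, -1.0, 0.002], [0.006, -0.002, -1.0]]
contact_force: [0.2, 0.4, -1.3]
grip_width: 0.165
```

Run:
```python
from h import *
d=snap("wrist","w14");q=snap("scene","s14");s=env.read_state();print(s["time"],s["position"],s["orientation"][:,1],s["contact_force"],s["grip_width"])
a=d["pixels"][100:400,200:440,::-1];b=q["pixels"][70:160,320:410,::-1]
cv2.imwrite("pics/c14.png",np.hstack([cv2.resize(a,(400,500)),cv2.resize(b,(400,500),interpolation=2)]))
```

```text
17.3 [0.49610769 0.21956563 0.20251484] [ 2.57654663e-02 -9.99667900e-01 -4.80385378e-04] [ 0.65743713 -1.11232445 -3.10795667] 0.15930756062783813
```

View pics/c14.png

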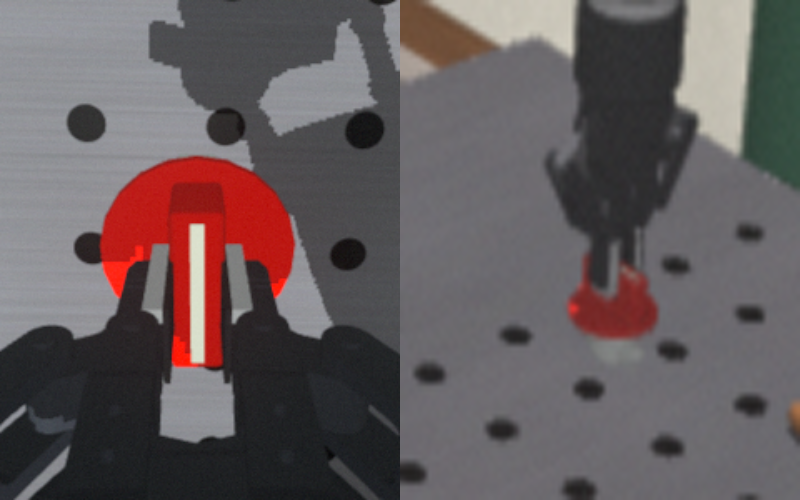

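The cap is held upright and square (opening 0.16 ≈ 14 mm), clear of the bench. Moving above the canister.

Request:
servo_tool(rows=[{"tx":-0.001,"ty":-0.02,"tz":0.005,"roll":2,"gripper":-1},{"tx":-0.003,"ty":-0.05,"tz":0.01,"roll":4,"gripper":-1},{"tx":-0.004,"ty":-0.08,"tz":0.01,"roll":6,"gripper":-1},{"tx":-0.006,"ty":-0.11,"tz":0.01,"roll":8,"gripper":-1},{"tx":-0.008,"ty":-0.14,"tz":0.01,"roll":10,"gripper":-1},{"tx":-0.01,"ty":-0.17,"tz":0.01,"roll":12,"gripper":-1},{"tx":-0.011,"ty":-0.2,"tz":0.01,"roll":14,"gripper":-1},{"tx":-0.012,"ty":-0.23,"tz":0.01,"roll":16,"gripper":-1}])

```text
time: 17.97
position: [0.4815, -0.0116, 0.209]
orientation: [[0.953, 0.302, -0.005], [0.302, -0.953, 0.001], [-0.005, -0.002, -1.0]]
contact_force: [-0.2, 0.1, -1.8]
grip_width: 0.162
```

Request:
servo_tool(rows=[{"tx":-0.002,"ty":-0.03,"tz":0,"roll":2,"gripper":-1},{"tx":-0.004,"ty":-0.06,"tz":0,"roll":4,"gripper":-1},{"tx":-0.005,"ty":-0.09,"tz":0,"roll":6,"gripper":-1},{"tx":-0.007,"ty":-0.12,"tz":0,"roll":7.7,"gripper":-1},{"tx":-0.009,"ty":-0.15,"tz":0,"roll":7.7,"gripper":-1},{"tx":-0.01,"ty":-0.18,"tz":0,"roll":7.7,"gripper":-1},{"tx":-0.011,"ty":-0.2,"tz":0,"roll":7.7,"gripper":-1},{"tx":-0.011,"ty":-0.208,"tz":0,"roll":7.7,"gripper":-1}])

```text
time: 18.63
position: [0.471, -0.2205, 0.2092]
orientation: [[0.906, 0.423, -0.004], [0.423, -0.906, 0.001], [-0.003, -0.003, -1.0]]
contact_force: [-0.2, 1.0, -2.6]
grip_width: 0.156
```

Request:
servo_tool(rows=[{"tx":0,"ty":0,"tz":0,"roll":0,"gripper":-1},{"tx":0,"ty":0,"tz":0,"roll":0,"gripper":-1},{"tx":0,"ty":0,"tz":0,"roll":0,"gripper":-1},{"tx":0,"ty":0,"tz":0,"roll":0,"gripper":-1},{"tx":0,"ty":0,"tz":0,"roll":0,"gripper":-1},{"tx":0,"ty":0,"tz":0,"roll":0,"gripper":-1},{"tx":0,"ty":0,"tz":0,"roll":0,"gripper":-1},{"tx":0,"ty":0,"tz":0,"roll":0,"gripper":-1}])

```text
time: 19.3
position: [0.4732, -0.2182, 0.212]
orientation: [[0.905, 0.426, 0.0], [0.426, -0.905, -0.0], [0.0, 0.0, -1.0]]
contact_force: [-0.5, -0.4, -2.8]
grip_width: 0.16
```

Run:
```python
from h import *
d=snap("wrist","w15");q=snap("scene","s15");s=env.read_state();print(s["time"],s["position"],s["orientation"][:,0],s["contact_force"],s["grip_width"],s["qpos"])
a=d["pixels"][80:380,200:440,::-1];b=q["pixels"][130:240,200:310,::-1]
cv2.imwrite("pics/c15.png",np.hstack([cv2.resize(a,(400,500)),cv2.resize(b,(400,500),interpolation=2)]))
```

```text
19.4 [ 0.47305991 -0.2183618   0.21201418] [9.04882185e-01 4.25662086e-01 1.38235845e-04] [-1.11864041  0.7191717  -2.54983363] 0.16141934807457184 [-2.95675976e+01  6.75142154e+00  1.08070706e+02  1.15881012e-03
  6.51656347e+01  3.52393377e+01]
```

View pics/c15.png

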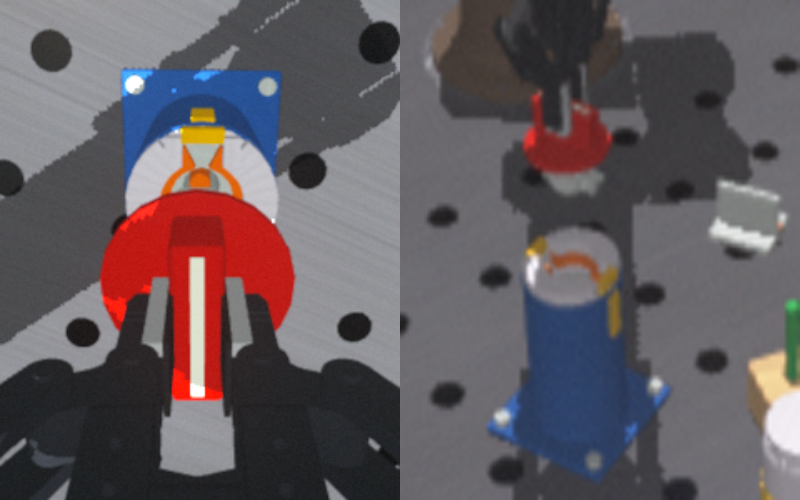

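Run:
```python
from h import *
d=dict(np.load("w15.npz"));s=env.read_state()
X=s["orientation"][:,0];Y=s["orientation"][:,1]
c=np.array([.473,-.2187,.122])
crop(d,(260,90,380,210),6,"w15c");crop(d,(255,190,385,330),5,"w15d")
for p in(c,c*[1,1,0]+[0,0,.006],c+X*.0345,[s["position"][0],s["position"][1],.212+.025],[s["position"][0],s["position"][1],.211]): print(proj(d,p))
def loc(u,v,z):
    p=ray(d,(u,v),z)-[c[0],c[1],0];return p@X*1e3,p@Y*1e3
print("E lateral",d["extrinsics"][0,:3]@X,d["extrinsics"][0,:3]@Y)
```

```text
[318.62469743 199.62007765]
[318.38081146 167.65924018]
[318.72180236 158.67888255]
[318.64028764 277.92131028]
[318.52171606 251.47374188]
E lateral 0.0014876101384925216 0.9999988823281002
```

View pics/w15c.png

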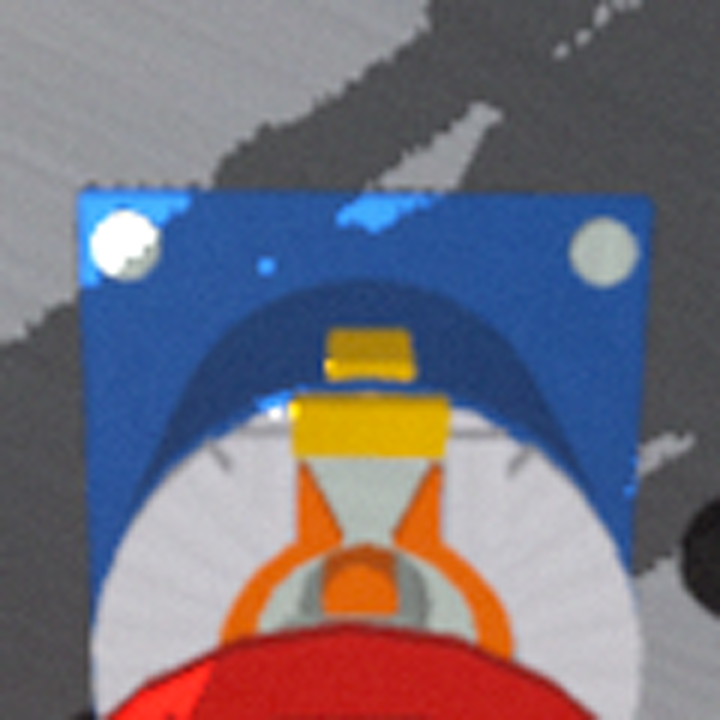

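View pics/w15d.png

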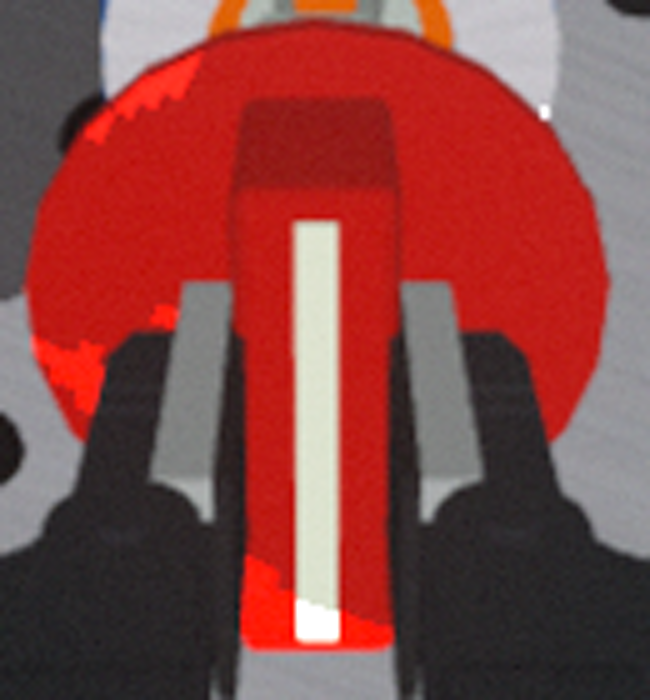

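Run:
```python
from h import *
d=dict(np.load("w15.npz"));f=lambda x,y:(260+x/6,90+y/6)
a,b=ray(d,f(127,243),.008),ray(d,f(604,252),.008);v=b-a;print("bolts: canister x angle",np.degrees(np.arctan2(v[1],v[0]))+90,np.linalg.norm(v),(a+b)/2)
a,b=ray(d,f(78,190),.006),ray(d,f(653,197),.006);v=b-a;print("edge",np.degrees(np.arctan2(v[1],v[0]))+90,np.linalg.norm(v),(a+b)/2-.055*np.array([.905,.4257,0]))
d=dict(np.load("w8.npz"));f=lambda x,y:(260+x/6,140+y/6)
a,b=ray(d,f(33,143),.008),ray(d,f(660,218),.008);v=b-a;print("w8 bolts",np.degrees(np.arctan2(v[1],v[0])),np.linalg.norm(v))
for z in(.122,.126):
    a,b=ray(d,f(540,222),z),ray(d,f(165,497),z);v=a-b;print("w8 blocks",np.degrees(np.arctan2(v[1],v[0])),np.linalg.norm(v),(a+b)/2)
```

```text
bolts: canister x angle 24.2131076218718 0.09047944432445508 [ 0.51293993 -0.20304408  0.008     ]
edge 24.59691364802397 0.108650263950253 [ 0.47202037 -0.22226045  0.006     ]
w8 bolts -20.393890207784985 0.12757779708309055
w8 blocks 24.44020827534599 0.06805275730610369 [ 0.47255301 -0.22091655  0.122     ]
w8 blocks 24.440208275346 0.0669627337790836 [ 0.47287845 -0.21955425  0.126     ]
```

Request:
servo_tool(rows=[{"tx":-0.0006,"ty":-0.0024,"tz":-0.005,"roll":0,"gripper":-1},{"tx":-0.0006,"ty":-0.0024,"tz":-0.012,"roll":0,"gripper":-1},{"tx":-0.0006,"ty":-0.0024,"tz":-0.02,"roll":0,"gripper":-1},{"tx":-0.0006,"ty":-0.0024,"tz":-0.03,"roll":0,"gripper":-1},{"tx":-0.0006,"ty":-0.0024,"tz":-0.04,"roll":0,"gripper":-1},{"tx":-0.0006,"ty":-0.0024,"tz":-0.048,"roll":0,"gripper":-1},{"tx":-0.0006,"ty":-0.0024,"tz":-0.048,"roll":0,"gripper":-1},{"tx":-0.0006,"ty":-0.0024,"tz":-0.048,"roll":0,"gripper":-1}])

```text
time: 20.07
position: [0.4716, -0.2205, 0.1627]
orientation: [[0.905, 0.425, -0.002], [0.425, -0.905, 0.001], [-0.001, -0.002, -1.0]]
contact_force: [-0.0, -0.3, -1.8]
grip_width: 0.162
```

Run:
```python
from h import *
d=snap("wrist","w16");q=snap("scene","s16");s=env.read_state();print(s["time"],s["position"],s["orientation"][:,0],s["contact_force"],s["grip_width"])
crop(d,(240,60,400,220),5,"w16c")
crop(q,(215,150,285,230),8,"s16c")
p=s["position"]
print(proj(d,[p[0],p[1],.122]),proj(q,[p[0],p[1],.122]),proj(q,[p[0],p[1],p[2]-.0323+.031]))
```

```text
20.1667 [ 0.47270619 -0.22109155  0.16406703] [9.05002222e-01 4.25406722e-01 3.14622618e-04] [ 0.28320832 -0.28303979 -0.90897357] 0.1578307233161941
[319.70778722 221.8776917 ] [246.33645306 186.91773237] [245.42663454 175.00247982]
```

View pics/w16c.png

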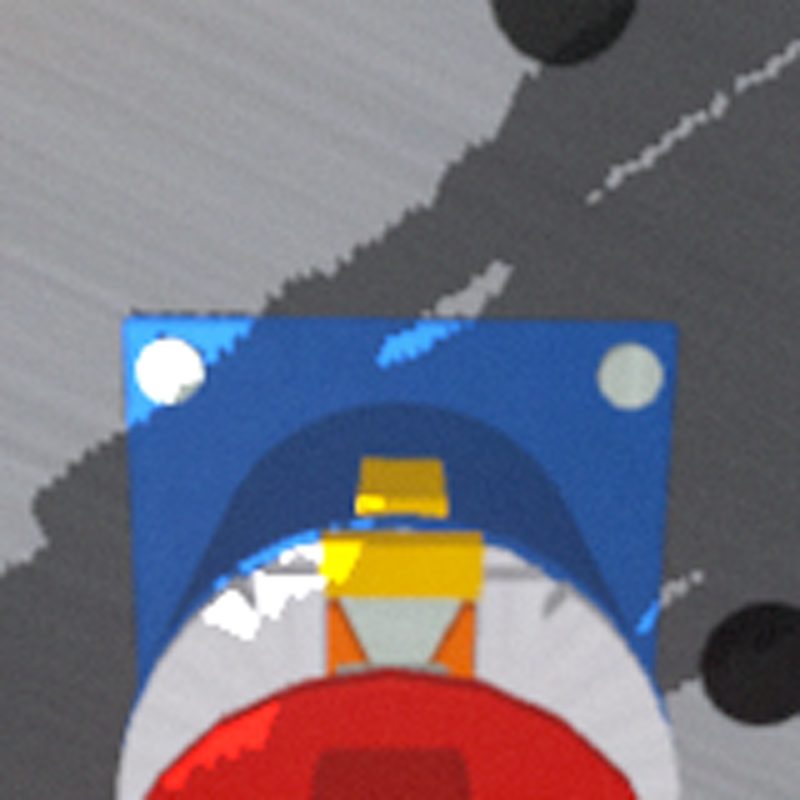

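View pics/s16c.png

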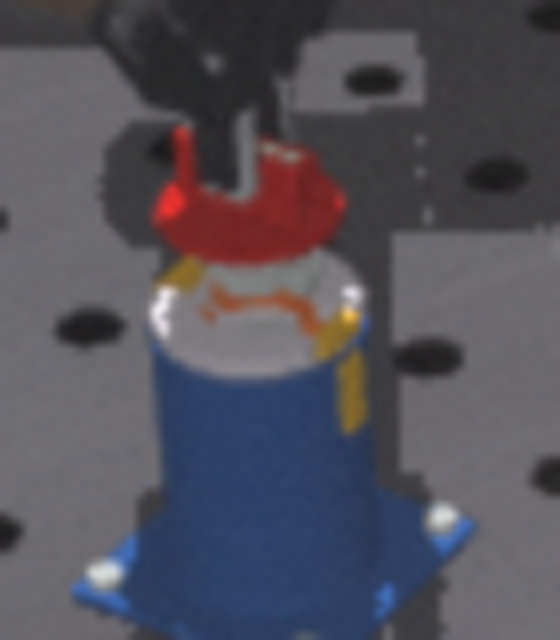

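Wrist view: slot centre column about 320.2, cap centre 318.8. Scene: disc and rim centred within 0.2 px of the expected offset. So it is aligned to about 0.5 mm, with the canister's x axis nearer 24.5°. Lowering with a small trim.

Request:
servo_tool(rows=[{"tx":0.0002,"ty":-0.0004,"tz":-0.003,"roll":-0.6,"gripper":-1},{"tx":0.0002,"ty":-0.0004,"tz":-0.006,"roll":-0.6,"gripper":-1},{"tx":0.0002,"ty":-0.0004,"tz":-0.009,"roll":-0.6,"gripper":-1},{"tx":0.0002,"ty":-0.0004,"tz":-0.012,"roll":-0.6,"gripper":-1},{"tx":0.0002,"ty":-0.0004,"tz":-0.015,"roll":-0.6,"gripper":-1},{"tx":0.0002,"ty":-0.0004,"tz":-0.018,"roll":-0.6,"gripper":-1},{"tx":0.0002,"ty":-0.0004,"tz":-0.018,"roll":-0.6,"gripper":-1},{"tx":0.0002,"ty":-0.0004,"tz":-0.018,"roll":-0.6,"gripper":-1}], squeeze=110)

```text
time: 20.83
position: [0.4723, -0.2212, 0.1455]
orientation: [[0.909, 0.416, -0.001], [0.416, -0.909, 0.0], [-0.0, -0.001, -1.0]]
contact_force: [1.1, 0.2, -1.5]
grip_width: 0.153
```

Run:
```python
from h import *
s=env.read_state();print(s["time"],s["position"],s["contact_force"],s["moment"],s["grip_width"])
```

```text
20.8333 [ 0.47233026 -0.22117471  0.14550958] [ 1.06754853  0.24255253 -1.46761193] [ 0.03170737 -0.0485708   0.00201601] 0.15343162891385004
```

Request:
servo_tool(rows=[{"tx":0,"ty":0,"tz":-0.0015,"roll":0,"gripper":-1},{"tx":0,"ty":0,"tz":-0.003,"roll":0,"gripper":-1},{"tx":0,"ty":0,"tz":-0.0045,"roll":0,"gripper":-1},{"tx":0,"ty":0,"tz":-0.006,"roll":0,"gripper":-1},{"tx":0,"ty":0,"tz":-0.007,"roll":0,"gripper":-1},{"tx":0,"ty":0,"tz":-0.008,"roll":0,"gripper":-1},{"tx":0,"ty":0,"tz":-0.008,"roll":0,"gripper":-1},{"tx":0,"ty":0,"tz":-0.008,"roll":0,"gripper":-1}])

```text
time: 21.5
position: [0.4728, -0.2214, 0.1382]
orientation: [[0.909, 0.416, 0.0], [0.416, -0.909, -0.0], [0.0, 0.0, -1.0]]
contact_force: [-0.9, -0.2, 1.9]
grip_width: 0.154
```

Run:
```python
from h import *
d=snap("wrist","w17");q=snap("scene","s17");
s=env.read_state();print(s["time"],s["position"],s["contact_force"],s["moment"],s["grip_width"])
a=d["pixels"][80:380,200:440,::-1];b=q["pixels"][150:230,215:285,::-1]
cv2.imwrite("pics/c17.png",np.hstack([cv2.resize(a,(400,500)),cv2.resize(b,(400,500),interpolation=2)]))
```

```text
21.6 [ 0.47274537 -0.22140014  0.13819601] [-1.45764714  0.74860089  1.68166042] [ 0.10689519  0.17860964 -0.05673642] 0.1516854471280334
```

View pics/c17.png

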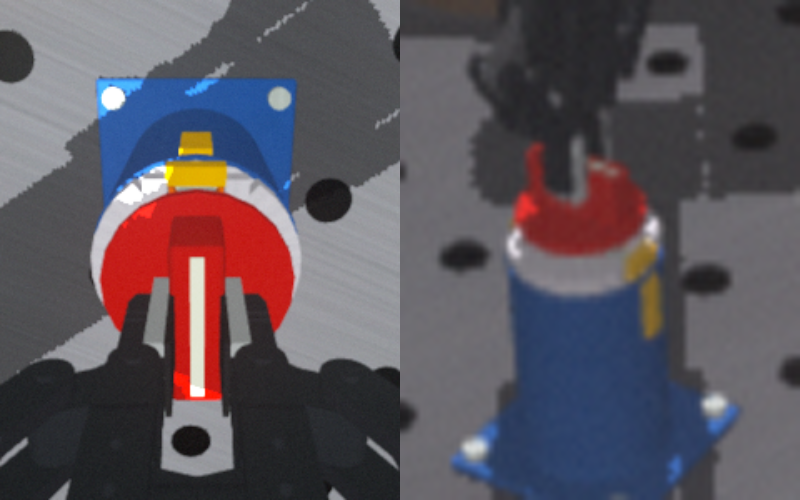

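Spring contact starts where expected (vertical force up by about 4 N) and the cap sits centred in the collar. Pushing in.

Request:
servo_tool(rows=[{"tx":0,"ty":0,"tz":-0.001,"roll":0,"gripper":-1},{"tx":0,"ty":0,"tz":-0.002,"roll":0,"gripper":-1},{"tx":0,"ty":0,"tz":-0.003,"roll":0,"gripper":-1},{"tx":0,"ty":0,"tz":-0.004,"roll":0,"gripper":-1},{"tx":0,"ty":0,"tz":-0.005,"roll":0,"gripper":-1},{"tx":0,"ty":0,"tz":-0.006,"roll":0,"gripper":-1},{"tx":0,"ty":0,"tz":-0.006,"roll":0,"gripper":-1},{"tx":0,"ty":0,"tz":-0.006,"roll":0,"gripper":-1}])

```text
time: 22.27
position: [0.4728, -0.2214, 0.132]
orientation: [[0.909, 0.416, 0.0], [0.416, -0.909, -0.0], [0.0, 0.0, -1.0]]
contact_force: [0.4, 0.4, 4.9]
grip_width: 0.153
```

Run:
```python
from h import *
d=snap("wrist","w18");q=snap("scene","s18");
s=env.read_state();print(s["time"],s["position"],s["contact_force"],s["moment"],s["grip_width"])
a=d["pixels"][80:380,200:440,::-1];b=q["pixels"][150:230,215:285,::-1]
cv2.imwrite("pics/c18.png",np.hstack([cv2.resize(a,(400,500)),cv2.resize(b,(400,500),interpolation=2)]))
```

```text
22.3667 [ 0.47275869 -0.22143164  0.13206166] [-0.39857139  0.39844951  4.139985  ] [ 0.15165466  0.19254688 -0.00524084] 0.14945886458614932
```

View pics/c18.png

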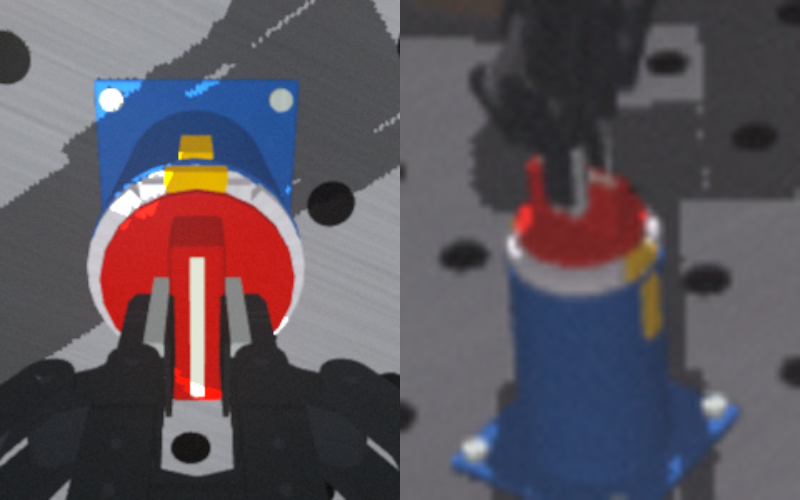

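Request:
servo_tool(rows=[{"tx":0,"ty":0,"tz":-0.0005,"roll":0,"gripper":-1},{"tx":0,"ty":0,"tz":-0.001,"roll":0,"gripper":-1},{"tx":0,"ty":0,"tz":-0.001,"roll":0,"gripper":-1},{"tx":0,"ty":0,"tz":-0.001,"roll":0,"gripper":-1},{"tx":0,"ty":0,"tz":-0.001,"roll":0,"gripper":-1},{"tx":0,"ty":0,"tz":-0.001,"roll":0,"gripper":-1},{"tx":0,"ty":0,"tz":-0.001,"roll":0,"gripper":-1},{"tx":0,"ty":0,"tz":-0.001,"roll":0,"gripper":-1}])

```text
time: 23.03
position: [0.4728, -0.2214, 0.131]
orientation: [[0.909, 0.416, 0.0], [0.416, -0.909, -0.0], [0.0, 0.0, -1.0]]
contact_force: [-0.7, 0.8, 4.2]
grip_width: 0.153
```

Run:
```python
from h import *
F=[];Z=[]
for i in range(6):
    env.snapshot("top");s=env.read_state();F.append(s["contact_force"][2]);Z.append(s["position"][2])
print(s["time"],np.mean(Z),np.round(F,1),np.mean(F),s["moment"])
```

```text
23.3333 0.1309807027020836 [4.8 4.2 5.6 4.8 5.  4.3] 4.790583713464318 [0.05727323 0.11387934 0.04266648]
```

Force (≈7 N net of the cap's weight) and travel both say about 7.5 to 9 mm pressed, past the 6 mm needed. A touch more push, then the start of the turn.

Request:
servo_tool(rows=[{"tx":0,"ty":0,"tz":-0.0005,"roll":0,"gripper":-1},{"tx":0,"ty":0,"tz":-0.0005,"roll":0,"gripper":-1},{"tx":0,"ty":0,"tz":-0.0005,"roll":-2,"gripper":-1},{"tx":0,"ty":0,"tz":-0.0005,"roll":-5,"gripper":-1},{"tx":0,"ty":0,"tz":-0.0005,"roll":-9,"gripper":-1},{"tx":0,"ty":0,"tz":-0.0005,"roll":-13,"gripper":-1},{"tx":0,"ty":0,"tz":-0.0005,"roll":-15,"gripper":-1},{"tx":0,"ty":0,"tz":-0.0005,"roll":-15,"gripper":-1}])

```text
time: 24.0
position: [0.4727, -0.2214, 0.1306]
orientation: [[0.986, 0.165, 0.0], [0.165, -0.986, -0.0], [0.0, 0.0, -1.0]]
contact_force: [-0.8, 1.0, 5.3]
grip_width: 0.152
```

Run:
```python
from h import *
d=snap("wrist","w19");q=snap("scene","s19");
s=env.read_state();print(s["time"],s["position"],s["contact_force"],s["moment"],s["grip_width"])
a=d["pixels"][80:380,200:440,::-1];b=q["pixels"][150:230,215:285,::-1]
cv2.imwrite("pics/c19.png",np.hstack([cv2.resize(a,(400,500)),cv2.resize(b,(400,500),interpolation=2)]))
```

```text
24.1 [ 0.47269195 -0.22143888  0.13057909] [-1.28625138  0.72693973  4.62743735] [0.10710076 0.20870018 0.03635264] 0.14894402429944625
```

View pics/c19.png

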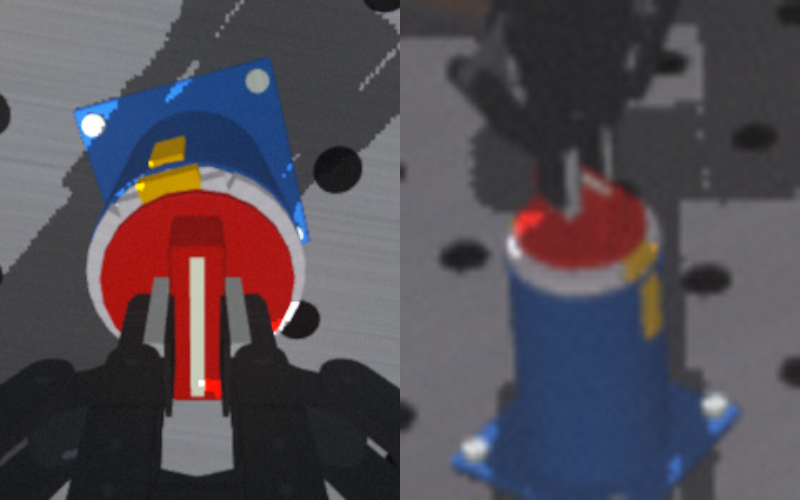

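The cap turns with the gripper, the torque is low and there is no jam. Continuing.

Request:
servo_tool(rows=[{"tx":0,"ty":0,"tz":0,"roll":-4,"gripper":-1},{"tx":0,"ty":0,"tz":0,"roll":-9,"gripper":-1},{"tx":0,"ty":0,"tz":0,"roll":-14,"gripper":-1},{"tx":0,"ty":0,"tz":0,"roll":-19,"gripper":-1},{"tx":0,"ty":0,"tz":0,"roll":-24,"gripper":-1},{"tx":0,"ty":0,"tz":0,"roll":-29,"gripper":-1},{"tx":0,"ty":0,"tz":0,"roll":-34,"gripper":-1},{"tx":0,"ty":0,"tz":0,"roll":-38,"gripper":-1}])

```text
time: 24.77
position: [0.4727, -0.2215, 0.1306]
orientation: [[0.878, -0.479, 0.0], [-0.479, -0.878, -0.0], [0.0, 0.0, -1.0]]
contact_force: [-0.4, 0.8, 5.2]
grip_width: 0.154
```

Request:
servo_tool(rows=[{"tx":0,"ty":0,"tz":0,"roll":-4,"gripper":-1},{"tx":0,"ty":0,"tz":0,"roll":-9,"gripper":-1},{"tx":0,"ty":0,"tz":0,"roll":-14,"gripper":-1},{"tx":0,"ty":0,"tz":0,"roll":-19,"gripper":-1},{"tx":0,"ty":0,"tz":0,"roll":-24,"gripper":-1},{"tx":0,"ty":0,"tz":0,"roll":-29,"gripper":-1},{"tx":0,"ty":0,"tz":0,"roll":-33,"gripper":-1},{"tx":0,"ty":0,"tz":0,"roll":-36,"gripper":-1}])

```text
time: 25.43
position: [0.4728, -0.2214, 0.1305]
orientation: [[0.429, -0.903, 0.0], [-0.903, -0.429, -0.0], [0.0, -0.0, -1.0]]
contact_force: [-0.7, 1.5, 6.1]
grip_width: 0.152
```

Request:
servo_tool(rows=[{"tx":0,"ty":0,"tz":0,"roll":0,"gripper":-1},{"tx":0,"ty":0,"tz":0,"roll":0,"gripper":-1},{"tx":0,"ty":0,"tz":0,"roll":0,"gripper":-1},{"tx":0,"ty":0,"tz":0,"roll":0,"gripper":-1},{"tx":0,"ty":0,"tz":0,"roll":0,"gripper":-1},{"tx":0,"ty":0,"tz":0,"roll":0,"gripper":-1},{"tx":0,"ty":0,"tz":0,"roll":0,"gripper":-1},{"tx":0,"ty":0,"tz":0,"roll":0,"gripper":-1}])

```text
time: 26.1
position: [0.4728, -0.2214, 0.1306]
orientation: [[0.432, -0.902, 0.0], [-0.902, -0.432, -0.0], [0.0, -0.0, -1.0]]
contact_force: [-1.4, 0.9, 5.5]
grip_width: 0.155
```

Run:
```python
from h import *
d=snap("wrist","w20");q=snap("scene","s20");
s=env.read_state();print(s["time"],s["position"],s["contact_force"],s["moment"],s["grip_width"],s["qpos"][5],s["orientation"][:,0],np.degrees(np.arctan2(*s["orientation"][1::-1,0])))
a=d["pixels"][80:380,200:440,::-1];b=q["pixels"][150:230,215:285,::-1]
cv2.imwrite("pics/c20.png",np.hstack([cv2.resize(a,(400,500)),cv2.resize(b,(400,500),interpolation=2)]))
```

```text
26.2 [ 0.47276153 -0.22137547  0.13055774] [-1.19174829  1.72653181  5.59687297] [0.13480107 0.11691494 0.10606141] 0.15289687276403002 124.52708249532158 [ 4.32169967e-01 -9.01792087e-01  3.87611625e-04] -64.39464718781394
```

View pics/c20.png

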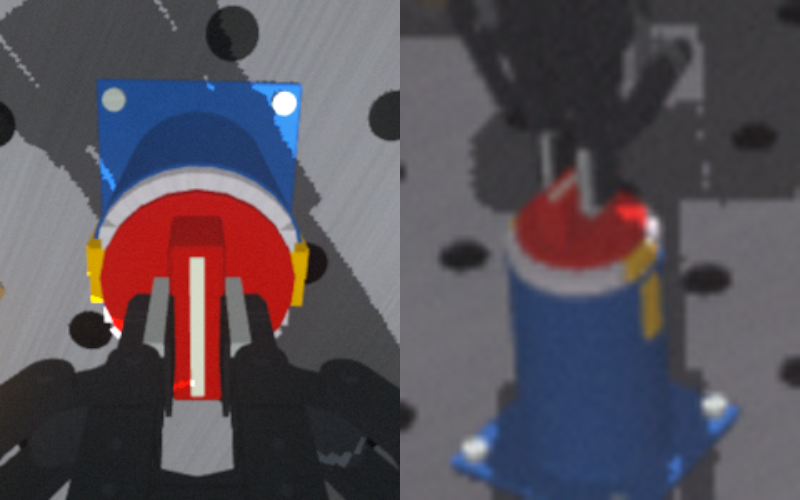

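View pics/s20.png

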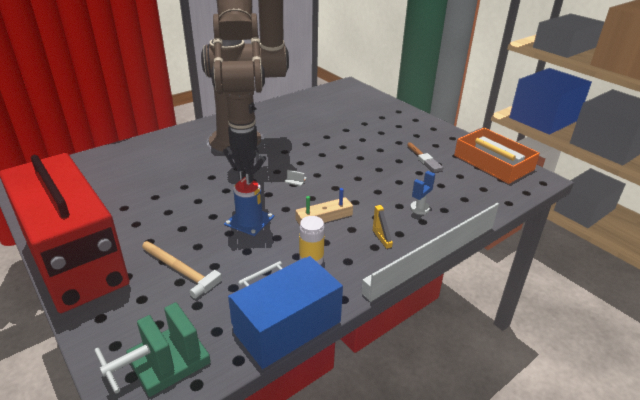

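The bar is now square to the slots: yellow blocks at left and right of the cap, bar vertical in the wrist view. The wrist moment about z is 0.106 N m, matching the return spring near its end. The other sticks and the bystanders look as they were. Handing in.

```bash
python3 -c "
from station import env
print(env.job_done())"
```

```text
the job is handed in; nothing more can be done
None
```

The orange stick is standing in the canister's bore. The cap is pushed in and turned 89° clockwise, and the gripper is still holding it. I handed in at about 26 s of the 58 s allowed.

**Last checks**
- **Push:** the tool stopped about 9.4 mm below where I reckoned the cap met the spring. The force, about 7.5 N after allowing for the cap's weight, suggests 8 to 9 mm. These disagree by about 1 mm, but both are well past the 6 mm needed before turning. The turn began only after the push.
- **Turn:** the wrist moment about the vertical is 0.106 N m, which fits the return spring near its end (0.11), so the turn should be close to the stop. The wrist picture shows the bar square to the yellow slot marks, with no slip in the grip.
- **Stick:** I saw it standing in the bore before the cap went on. The cap has hidden it since.
- **Bench:** the blue and green sticks and the other items look unmoved in the final scene picture.

**What went wrong or disagreed**
- **Missed grasp:** my first try at the stick closed just above its top. The fingertips turned out to be about 4 mm behind the tool point, not 22 mm ahead as the interface text says. I measured this from two cameras and worked with that figure afterwards.
- **Canister position:** early and later estimates differed by 2 to 3 mm, so I re-aimed from close-up views before fitting the cap.

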